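# Weigh the forming die on the hand scale

## Task

Take the hand scale from its rest, hook it under the bow of the steel die and draw the die gently up off its locating pin until its underside hangs one to two centimetres above the top of the pin; keep it hanging still right there for two seconds so that the scale can be read. Then carry it over and hang the scale back by its cross bar on the two prongs of the rest, with the die still on the hook, hanging free and still above the bench, and let go. Touch the die only with the hook, do not scrape the die sideways against the pin, do not pull the scale to its end stop, do not drop the die, and leave everything else where it is.

Things in the scene. Friction and masses are not known exactly. Their poses are not given: they have to be found in the camera images.
- scale: Upright hand scale (0.21 kg in all). Origin: middle of the underside of its cross bar, a flat steel bar 100 mm long (scale y), 12 mm thick (x), 10 mm high. Below it an aluminium tube, 24 mm diameter, z -12 to -86 mm. The mouth of its hook looks to scale +x; z up. It starts hanging in the rest, scale x within 0.1 rad of rest x.
- scale_grip (a point): Near the middle of the black grip block that stands on the cross bar: 44 mm (scale y) by 14 mm (x), from 10 to 52 mm above the underside of the bar, this point 34 mm above it. To be pinched across its 14 mm thickness.
- hook_seat (a point): Bottom of the inside of the hook, 130 mm below the cross bar's underside when unstretched. A J of 6 mm round bar in the scale's xz plane: lowest 6 mm below this point, back inside face 9 mm to -x, tip at 14 mm +x, up to 12 mm above; stem on the axis from 36 mm up. A 6 mm bar enters from +x with its centre 16 to 25 mm above this point, then settles 3 mm above it as the hook rises.
- hook (a joint): Stretch of the scale in m, 0 to 0.09 (end stop), growing as the hook is pulled down out of the tube. Spring 90 N/m (about 3 mm from the hook's own weight); the weight on the hook in N is 90 times the stretch less 0.3.
- die: The load: a turned steel ring, outside diameter 68 mm, 20 mm high, bore 24 mm, with a fixed bow (inverted U of 6 mm round bar) over it. Origin: centre of the underside; z up. The top bar of the bow runs along die y, 41 mm clear between the legs, its underside 58 mm above the die's underside. Weight not known, 0.22 to 0.7 kg. die x points roughly away from the robot.
- die_bow (a point): Centre of the top bar of the bow, 61 mm above the underside of the die.
- base: Fixed aluminium plate 110 by 110 by 8 mm on the bench, on which the die lies. Origin: centre of the underside, at bench height.
- pin: Fixed locating pin in the middle of the plate, 18 mm diameter, 20 mm high with a chamfered top, inside the bore of the die (3 mm play all round). Origin: centre of its foot, on the plate (8 mm above the bench); its top is 28 mm above the bench.
- rest: Fixed stand. Origin: on the bench, below where the scale hangs. Two level prongs along rest x, 12 mm wide, at y -31 and +31 mm, tops 296 mm above the bench, from x -46 mm (open end, lips 8 mm high at x -46 to -40) to a cross piece at x 72. Column x 85 to 115, foot plate x 60 to 150, 10 mm high. The scale's cross bar lies across the prongs, its tube between them.
- gasket: Bystander: flat copper ring, 100 mm outside diameter, 6 mm high, on the bench.
- wrench: Bystander: steel wrench lying on the bench.
- mallet: Bystander: wooden mallet lying on the bench, 44 mm high.
- block: Bystander: wooden block 90 by 50 by 35 mm.
- tray: Bystander: fixed cardboard tray 160 by 120 by 50 mm with a collar in it.
- oiler: Bystander: white bottle, 48 mm diameter, 110 mm high.
- coil: Bystander: flat steel ring 80 mm outside diameter, 12 mm high.

How it is judged:
By the outcome, as a careful person would: the job done as asked, in the order asked, and still so for the second after the job is handed in, with the robot touching nothing.
It also fails if it takes over 72 s, if anything falls off the work surface, if the arm or the gripper's body presses on something with over 40 N, if the wrist force passes 120 N, or if a joint passes its speed limit or range.

## Robot

A 6-joint arm with a two-finger parallel gripper is mounted at the origin on the work surface. World frame = base frame: x ahead of the robot, y to its left, z up, the work surface at z = 0. Lengths are in m, angles in rad, forces in N, time in s.
With the tool pointing down it reaches from about 0.35 to 0.975 m from the base axis. Payload 4.9 kg.
Tool frame: the origin (TCP) lies midway between the tips of the shut fingers; the grasp point (between the pads) lies 19 mm behind it; z points along the fingers, y is the direction in which the jaws open and shut (so a half turn about z gives the same grasp; the last joint's range is limited). The gripper opens to 85 mm and grips with 20 to 120 N. Pads are 22 mm wide; open, the fingers measure 114 mm over their backs; the gripper's body (76 mm by 85 mm) begins 54 mm behind the grasp point. The pads swing forward as they close: fully open they stand 13 mm farther back than shut.
Start: joints at [1.217, 0.053, 1.613, -0, 1.476, -0.119], TCP at [0.145, 0.608, 0.231] pointing down, gripper open.
Joint ranges: [-3.01, 3.01], [-1.01, 2.22], [0.06, 2.58], [-1.02, 4.17], [0.09, 2.62], [-3.14, 3.14]. Speed limits (rad/s): [2.57, 2.57, 3.14, 3.14, 3.14, 3.14].

## Interface

Orientations are given as a unit quaternion [w, x, y, z].
In Python, from plant import state, grab_frame, camera_info, job_done, cut_out gives the robot as it stands.
- The arm moves only by the tool step_arm, never from a script. Its argument "moves" is a list of rows, each a list of 7 numbers: the shift along the tool's x, y, z in m, then the turn, a rotation vector about the tool's x, y, z in rad, then the finger opening in m, from 0 to 0.0854. A call has 1 to 8 rows; each row shifts and turns the commanded pose from where the row before left it, along the tool's axes as they then stand; what a row does not reach is not made up. A row lasts 1/10 s, in which the tool goes at most 50 mm and 8.59 degrees, less where a joint would pass 70% of its speed; a pose out of reach is approached as far as the arm can. A call is refused whole if a number of a shift passes 0.05 or a number of a turn 0.15, either way. A call with a gripper value outside its range is refused whole. The fingers move at their own pace and stop on an object; the grip force is fixed at half the most. Time passes only in rows, so rows that do not move let the fingers close. It gives the time, the measured TCP pose, the force and the opening at its end, in the units of the state.
- state(): the state, without advancing time (a new reading comes with each control period).
- grab_frame(name): name is "side" or "top" or "wrist"; returns (picture, depth): 480x640x3 uint8, red, green, blue; 480x640 float32, m along the optical axis (not along the pixel's ray), 0 where there is no reading.
- camera_info(name): a dict with "intrinsics" (3x3 intrinsics, pixels), "world_from_camera" (4x4, takes a point from camera to world coordinates). Camera axes: x right, y down, z forward; pixel columns grow to the right and rows downward; lengths in m; the calibration is good to about 2 mm. A picture is of the moment at which its call begins: read the wrist's pose just before it. camera_info takes no time and is no camera call; for the wrist camera it gives the pose at the moment of the call.
- job_done(): hands the job in, once; it reports no verdict.
Trained networks look in the newest picture that a camera, given by its name, has taken for a name from the list of things; names that differ only in an ending like _2 or _b are one class to them, and where a whole thing is asked for, a point or a joint stands for the part that bears it (a point fixed in the world has none). Each returns a list of dicts, best first, with "conf" (0 to 1); they miss things now and then, are a little off and sometimes report something else, mostly with a low value. They report only what shows in the picture. A call takes as long as a camera call.
- cut_out(camera, query): "mask" (480x640 bool, what is visible of it) and "point" ([column, row] in pixels, amid what is visible of it).
The state is a dict: "time": time; "joint_pos": joint angles; "joint_vel": joint speeds; "joint_efforts": joint torques, N m; "tool_pos": TCP position; "tool_rot": TCP orientation; "contact_force": force on the tool from outside, world axes, zero at the start; "ft_torque": the same for the moment, N m; "gripper_width": opening from 0.0 (shut) to 1.0 (fully open).
Only numpy, scipy, OpenCV 4.12 (cv2) and the standard library are available. Lean on these libraries where they do the work, as an engineer would, in place of code of your own. Each camera call takes 0.05 s, during which the arm holds its last target.

## Working session

There is one attempt and no reset: what is moved stays moved. The work goes in short steps, Python scripts to look and compute and a tool call to move; the robot and the scene stay as the last step left them, time stands still between calls to the robot, and variables do not carry over. Pictures are saved under pics/ and viewed, and the job is handed in when it is done.

Besides the shell and the picture viewer there is one more tool, called as name(argument=value, ...) on one line, values as JSON. step_arm: Moves the arm, as the interface text tells. Its arguments: {"type":"object","properties":{"moves":{"type":"array"}},"required":["moves"]}

```bash
ls; mkdir -p pics; python3 - <<'E'
from plant import *
import cv2,numpy as np
print(state())
for n in ["side","top","wrist"]:
    p,d=grab_frame(n); cv2.imwrite(f"pics/{n}0.png",p[:,:,::-1]); np.save(f"pics/{n}0d.npy",d)
    i=camera_info(n); print(n,np.round(i["intrinsics"],1).tolist(),np.round(i["world_from_camera"],3).tolist())
E
```

```text
pics
{'time': 0.0, 'joint_pos': array([ 1.21698572e+00,  5.33767714e-02,  1.61428531e+00, -3.56860485e-05,
        1.47598531e+00, -1.19005864e-01]), 'joint_vel': array([ 0.00060456, -0.00150678, -0.00051448, -0.00023703, -0.00020839,
       -0.00115971]), 'joint_efforts': array([ 1.17150153e-04, -3.93675900e+01, -3.70179999e+01, -3.60272554e-05,
        7.06032763e-03, -5.71682392e-06]), 'tool_pos': array([0.14520592, 0.60726429, 0.23005586]), 'tool_rot': array([-2.23354875e-04,  1.17131102e-01,  9.93115929e-01, -1.00295127e-03]), 'contact_force': array([ 0.5275068 , -0.09001912, -0.07905948]), 'ft_torque': array([-0.00359346, -0.03782253, -0.00127016]), 'gripper_width': 1.0012889293418041}
side [[624.4, 0.0, 311.4], [0.0, 624.4, 254.0], [0.0, 0.0, 1.0]] [[0.995, -0.067, 0.069, 0.393], [-0.097, -0.717, 0.691, -1.214], [0.003, -0.694, -0.72, 1.444], [0.0, 0.0, 0.0, 1.0]]
top [[560.9, 0.0, 327.1], [0.0, 560.9, 242.6], [0.0, 0.0, 1.0]] [[-0.01, -0.981, 0.193, 0.27], [-1.0, 0.015, 0.022, -0.035], [-0.024, -0.193, -0.981, 1.404], [0.0, 0.0, 0.0, 1.0]]
wrist [[384.9, 0.0, 317.6], [0.0, 384.9, 241.4], [0.0, 0.0, 1.0]] [[0.233, 0.938, 0.257, 0.079], [0.972, -0.224, -0.063, 0.622], [-0.001, 0.265, -0.964, 0.373], [0.0, 0.0, 0.0, 1.0]]
```

View pics/side0.png

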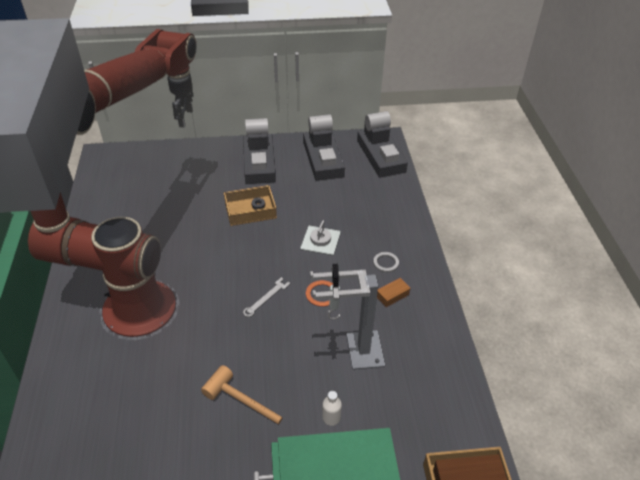

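View pics/top0.png

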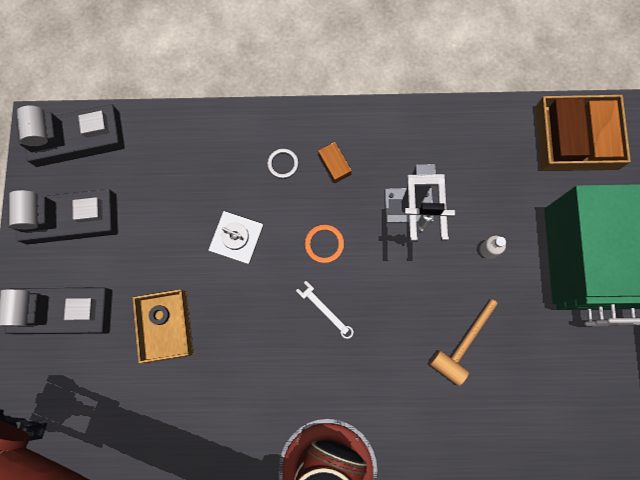

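View pics/wrist0.png

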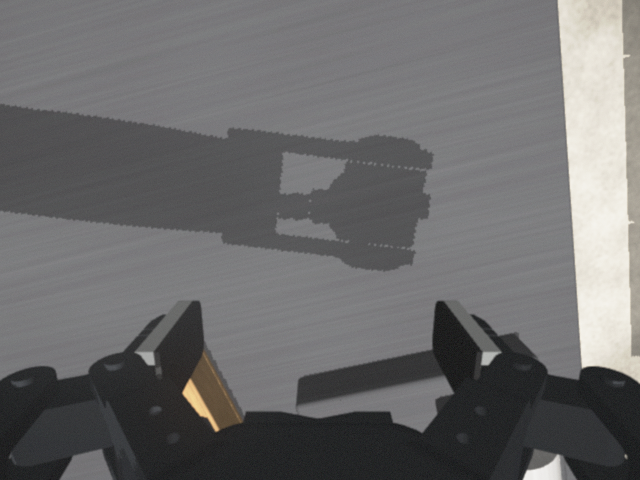

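The side view shows the rest with the scale near (350,285) and the die with its bow at (320,235). In the top view the grip is at (431,209) and the die at (235,235). Next I'll measure them.

```bash
cat > h.py <<'E'
import numpy as np,cv2
from plant import *
def cloud(name,d,info,mask):
    K=info["intrinsics"];T=np.array(info["world_from_camera"]);K=np.array(K)
    v,u=np.nonzero(mask&(d>0)); z=d[v,u]
    P=np.c_[(u-K[0,2])*z/K[0,0],(v-K[1,2])*z/K[1,1],z]
    return P@T[:3,:3].T+T[:3,3],u,v
E
python3 - <<'E'
from h import *
for n in ["top","side"]:
    p,d=grab_frame(n); info=camera_info(n)
    for q in ["scale","scale_grip","die","die_bow","base","pin","rest","hook_seat"]:
        for r in cut_out(n,q)[:2]:
            P,u,v=cloud(n,d,info,r["mask"])
            if len(P)<3: print(n,q,r["conf"],r["point"],len(P));continue
            print(n,q,round(r["conf"],2),np.round(r["point"]),len(P),np.round(np.median(P,0),4),np.round(np.percentile(P,2,axis=0),3),np.round(np.percentile(P,98,axis=0),3))
            np.savez(f"pics/{n}_{q}.npz",m=r["mask"],P=P,u=u,v=v) if r is not None and r["conf"]>.5 else 0
E
```

```text
top scale 0.65 [426. 211.] 623 [ 0.5435 -0.2151  0.306 ] [ 0.535 -0.262  0.178] [ 0.555 -0.172  0.349]
top scale 0.48 [319. 255.] 580 [0.5413 0.0042 0.005 ] [ 0.498 -0.042 -0.002] [0.591 0.049 0.011]
top scale_grip 0.69 [429. 213.] 621 [ 0.5436 -0.2155  0.306 ] [ 0.536 -0.262  0.007] [ 0.584 -0.174  0.349]
top die 0.85 [236. 234.] 511 [0.5601 0.2276 0.0272] [0.532 0.197 0.01 ] [0.591 0.258 0.073]
top die 0.29 [290. 171.] 330 [0.7579 0.1066 0.0103] [0.721 0.072 0.001] [0.797 0.145 0.017]
top die_bow 0.82 [237. 235.] 536 [0.5614 0.2269 0.0273] [0.532 0.198 0.011] [0.594 0.258 0.073]
top base 0.92 [236. 235.] 1293 [0.5603 0.2252 0.007 ] [ 0.504  0.167 -0.001] [0.624 0.289 0.019]
top base 0.61 [460. 356.] 1240 [ 0.258  -0.3161  0.0307] [ 0.202 -0.41   0.012] [ 0.386 -0.258  0.046]
top pin 0.22 [320. 305.] 494 [0.3865 0.0127 0.0064] [ 0.321 -0.049 -0.001] [0.442 0.067 0.013]
top rest 0.68 [417. 198.] 2362 [ 0.6214 -0.2007  0.2867] [ 0.496 -0.269  0.003] [ 0.682 -0.16   0.301]
top rest 0.61 [324. 309.] 531 [0.3754 0.0028 0.0065] [ 0.311 -0.063 -0.001] [0.439 0.065 0.013]
side scale 0.81 [3
[... 289 characters left out ...]
ide die_bow 0.67 [322. 237.] 344 [0.5684 0.2181 0.026 ] [0.537 0.193 0.006] [0.599 0.262 0.07 ]
side die_bow 0.33 [262. 301.] 254 [ 0.3691 -0.0091  0.006 ] [ 0.321 -0.064 -0.001] [0.426 0.05  0.014]
side base 0.78 [320. 249.] 505 [0.5594 0.2025 0.0064] [ 0.509  0.165 -0.003] [0.627 0.285 0.015]
side pin 0.55 [389. 258.] 255 [0.7622 0.1063 0.0089] [ 0.725  0.066 -0.002] [0.798 0.147 0.018]
side pin 0.25 [332. 291.] 390 [ 0.5476 -0.2284  0.3035] [ 0.538 -0.266  0.123] [ 0.564 -0.169  0.35 ]
side rest 0.96 [360. 319.] 2745 [ 0.6269 -0.2342  0.1467] [ 0.503 -0.274 -0.001] [ 0.686 -0.022  0.3  ]
side rest 0.62 [332. 410.] 520 [ 0.5233 -0.4266  0.0675] [ 0.503 -0.438  0.003] [ 0.547 -0.384  0.111]
```

```bash
python3 - <<'E'
import cv2
for n,(r0,r1,c0,c1) in {"top0":(150,290,190,480),"side0":(180,380,280,430)}.items():
    p=cv2.imread(f"pics/{n}.png")[r0:r1,c0:c1]
    f=min(800/p.shape[1],600/p.shape[0]);cv2.imwrite(f"pics/{n}z.png",cv2.resize(p,None,fx=f,fy=f,interpolation=cv2.INTER_CUBIC))
E
```

```text
(no output)
```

View pics/top0z.png

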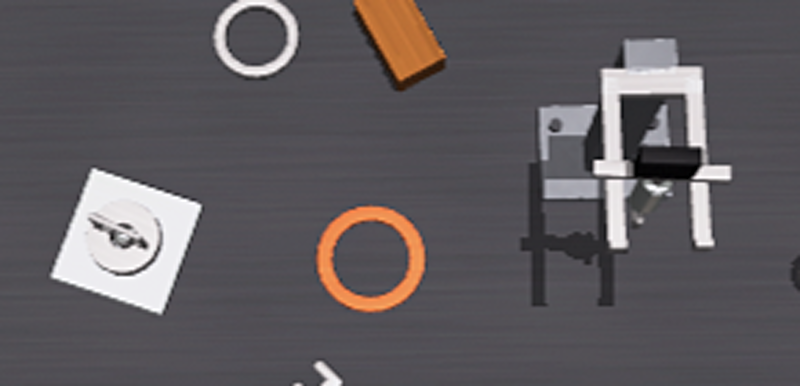

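View pics/side0z.png

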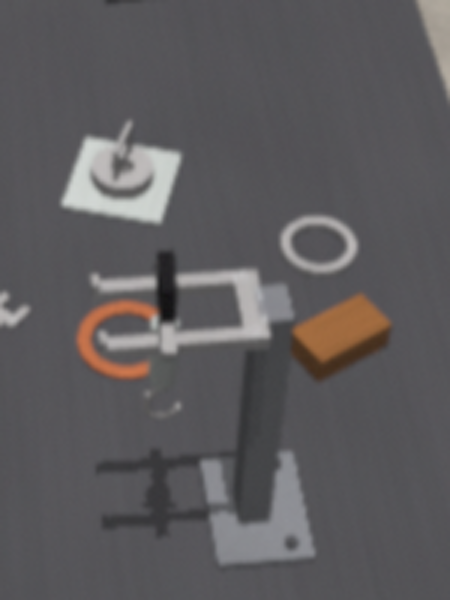

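The zooms show the bar lying across the prongs, the hook mouth facing away from the robot, and the die's bow tilted about 20–25° from world y. Now I'll fit the poses.

```bash
python3 - <<'E'
from h import *
def rect(P): 
    (c,s,a)=cv2.minAreaRect((P[:,:2]*1000).astype(np.float32)); return np.round(c,1),np.round(s,1),round(a,1)
for n in ["top","side"]:
    d=np.load(f"pics/{n}0d.npy"); info=camera_info(n)
    P,u,v=cloud(n,d,info,np.ones((480,640),bool)); x,y,z=P.T
    A=(abs(x-.55)<.15)&(abs(y+.215)<.1)
    g=A&(z>.335)&(z<.4); print(n,"grip top",g.sum(),rect(P[g]),P[g].mean(0),np.percentile(z[g],90))
    b=A&(z>.3015)&(z<.312)&(abs(x-.545)<.02); print("bar",b.sum(),rect(P[b]),P[b].mean(0)); 
    t=(P[b,:2]-P[b,:2].mean(0)); _,_,V=np.linalg.svd(t,full_matrices=False); print("bar dir",V[0])
    pr=A&(z>.288)&(z<.3005); print("prongs",pr.sum(),rect(P[pr]))
    for s in (1,-1):
        q=pr&(x<.60)&((y+.215)*s>0.01); pp=P[q]; 
        k=np.polyfit(pp[:,0],pp[:,1],1); print(" prong",s,len(pp),k,"y@.5435",np.polyval(k,.5435),"x min",pp[:,0].min(),pp[:,2].mean())
    lip=A&(x<.52)&(z>.3); print("lips",lip.sum(),np.round(P[lip],3).tolist()[:12])
    B=(abs(x-.56)<.09)&(abs(y-.227)<.09)
    bp=B&(z>.004)&(z<.0125); print("plate",rect(P[bp]))
    dt=B&(z>.024)&(z<.032); print("die top",dt.sum(),rect(P[dt]),cv2.minEnclosingCircle((P[dt][:,:2]*1000).astype(np.float32)))
    bw=B&(z>.060)&(z<.085); print("bow",bw.sum(),rect(P[bw]),P[bw].mean(0)); 
    t=(P[bw,:2]-P[bw,:2].mean(0)); _,_,V=np.linalg.svd(t,full_matrices=False); print("bow dir",V[0])
E
```

```text
top grip top 187 (array([ 547.3, -217.7]), array([43.6, 14.2]), 87.9) [ 0.54679925 -0.21779942  0.34584984] 0.3493996323266349
bar 168 (array([ 547.4, -217.4]), array([98.8, 13.4]), 86.6) [ 0.54708682 -0.2152169   0.30520638]
bar dir [-0.06382503 -0.9979611 ]
prongs 1192 (array([ 571.7, -212.9]), array([ 88.2, 161.7]), 90.0)
 prong 1 291 [-0.00098822 -0.18344306] y@.5435 -0.18398015491576372 x min 0.4908770890898101 0.2950358227612918
 prong -1 267 [-0.00294741 -0.24427784] y@.5435 -0.24587975561036585 x min 0.4908718319250678 0.29486957788626117
lips 36 [[0.497, -0.242, 0.303], [0.497, -0.244, 0.304], [0.498, -0.247, 0.301], [0.496, -0.247, 0.307], [0.497, -0.25, 0.303], [0.497, -0.252, 0.305], [0.497, -0.181, 0.3], [0.496, -0.182, 0.304], [0.496, -0.184, 0.305], [0.495, -0.186, 0.305], [0.496, -0.189, 0.302], [0.495, -0.19, 0.307]]
plate (array([560.4, 226.6]), array([178.3, 179.9]), 0.3)
die top 373 (array([564.1, 227.7]), array([66. , 65.5]), 54.9) ((563.6372680664062, 227.947265625), 33.82274627685547)
bow 53 (array([564.4, 228.8]), array([50.7,  6.8]), 65.6) [0.56410904 0.22802
[... 498 characters left out ...]
19 [ 0.0191865  -0.25960348] y@.5435 -0.24917561655473497 x min 0.4935789687264927 0.2943899156643873
lips 26 [[0.494, -0.178, 0.301], [0.496, -0.179, 0.302], [0.496, -0.182, 0.301], [0.498, -0.186, 0.306], [0.495, -0.186, 0.303], [0.498, -0.187, 0.303], [0.495, -0.189, 0.302], [0.497, -0.189, 0.302], [0.517, -0.19, 0.301], [0.495, -0.191, 0.3], [0.495, -0.24, 0.301], [0.497, -0.243, 0.304]]
plate (array([560.8, 227. ]), array([178.2, 179.1]), 0.0)
die top 150 (array([566.9, 225.4]), array([68.9, 61.9]), 84.5) ((566.2431640625, 226.54937744140625), 36.91389083862305)
bow 22 (array([565.9, 224.4]), array([54.9,  5.8]), 68.4) [0.56603318 0.22492286 0.06805364]
bow dir [-0.39378011 -0.91920467]
```

step_arm(moves=[[-0.045,0,-0.015,0,0,0.072,0.085],[-0.045,0,-0.015,0,0,0.072,0.085],[-0.045,0,-0.015,0,0,0.072,0.085],[-0.045,0,-0.015,0,0,0.072,0.085],[-0.045,0,-0.015,0,0,0.072,0.085],[-0.045,0,-0.015,0,0,0.072,0.085],[-0.045,0,-0.015,0,0,0.072,0.085],[-0.045,0,-0.015,0,0,0.072,0.085]])

```text
time: 1.85
tool_pos: [0.4607, 0.4405, 0.3518]
tool_rot: [0.0, 0.396, 0.918, 0.0]
contact_force: [0.9, 0.0, 0.4]
gripper_width: 0.995
```

step_arm(moves=[[-0.045,0,-0.015,0,0,0.072,0.085],[-0.045,0,-0.015,0,0,0.072,0.085],[-0.045,0,-0.015,0,0,0.072,0.085],[-0.045,0,-0.015,0,0,0.072,0.085],[-0.045,0,-0.015,0,0,0.072,0.085],[-0.045,0,-0.015,0,0,0.072,0.085],[-0.045,0,0,0,0,0.072,0.085],[-0.045,0,0,0,0,0.072,0.085]])

```text
time: 2.65
tool_pos: [0.6328, 0.1297, 0.4422]
tool_rot: [0.001, 0.64, 0.768, 0.001]
contact_force: [0.9, -0.6, -0.4]
gripper_width: 0.999
```

```bash
cat >> h.py <<'E'
from scipy.spatial.transform import Rotation as R
def Rtool(q): return R.from_quat([q[1],q[2],q[3],q[0]])
def target(yaw): # tool y at world angle yaw, z down
    y=np.array([np.cos(yaw),np.sin(yaw),0]); z=np.array([0,0,-1.]); x=np.cross(y,z)
    return R.from_matrix(np.c_[x,y,z])
def yaw_of(r): y=r.as_matrix()[:,1]; return np.arctan2(y[1],y[0])
def plan(p,yaw,n,p0=None,r0=None,g=0.085):
    s=state(); p0=s["tool_pos"] if p0 is None else np.array(p0); r0=Rtool(s["tool_rot"]) if r0 is None else r0
    rv=(r0.inv()*target(yaw)).as_rotvec(); d=(np.array(p)-p0)/n
    print("from",np.round(p0,4),"yaw",round(yaw_of(r0),4),"dist",np.round(np.array(p)-p0,4),"rotvec",np.round(rv,4))
    for i in range(n):
        ri=r0*R.from_rotvec(rv*i/n)
        print([round(float(t),4) for t in [*ri.inv().apply(d),*(rv/n)]]+[g])
E
python3 - <<'E'
from h import *
plan([.548,-.217,.45],-0.05,8)
E
```

```text
from [0.6328 0.1297 0.4422] yaw 0.181 dist [-0.0848 -0.3467  0.0078] rotvec [ 1.60e-03 -1.00e-04  2.31e-01]
[-0.0407, -0.0182, -0.001, 0.0002, -0.0, 0.0289, 0.085]
[-0.0412, -0.017, -0.001, 0.0002, -0.0, 0.0289, 0.085]
[-0.0417, -0.0158, -0.001, 0.0002, -0.0, 0.0289, 0.085]
[-0.0421, -0.0146, -0.001, 0.0002, -0.0, 0.0289, 0.085]
[-0.0425, -0.0134, -0.001, 0.0002, -0.0, 0.0289, 0.085]
[-0.0429, -0.0122, -0.001, 0.0002, -0.0, 0.0289, 0.085]
[-0.0433, -0.0109, -0.001, 0.0002, -0.0, 0.0289, 0.085]
[-0.0435, -0.0097, -0.001, 0.0002, -0.0, 0.0289, 0.085]
```

step_arm(moves=[[-0.041,-0.018,-0.001,0,0,0.029,0.06],[-0.041,-0.017,-0.001,0,0,0.029,0.06],[-0.042,-0.016,-0.001,0,0,0.029,0.06],[-0.042,-0.0145,-0.001,0,0,0.029,0.06],[-0.0425,-0.0135,-0.001,0,0,0.029,0.06],[-0.043,-0.012,-0.001,0,0,0.029,0.06],[-0.043,-0.011,-0.001,0,0,0.029,0.06],[-0.0435,-0.01,-0.001,0,0,0.029,0.06]])

```text
time: 3.45
tool_pos: [0.5474, -0.217, 0.4495]
tool_rot: [0.0, 0.724, 0.69, 0.0]
contact_force: [0.6, 0.2, -0.0]
gripper_width: 0.706
```

step_arm(moves=[[0,0,0,0,0,0,0.06],[0,0,0,0,0,0,0.06]])

```text
time: 3.65
tool_pos: [0.5478, -0.2161, 0.4492]
tool_rot: [-0.0, 0.725, 0.689, 0.0]
contact_force: [0.1, 0.2, 0.3]
gripper_width: 0.7
```

```bash
python3 - <<'E'
from h import *
n="wrist"; s=state(); info=camera_info(n); p,d=grab_frame(n); cv2.imwrite("pics/w1.png",p[:,:,::-1]); np.savez("pics/w1.npz",d=d)
print(s["tool_pos"],yaw_of(Rtool(s["tool_rot"])),s["joint_pos"],s["contact_force"])
def rect(P): 
    (c,w,a)=cv2.minAreaRect((P[:,:2]*1000).astype(np.float32)); return np.round(c,1),np.round(w,1),round(a,1)
P,u,v=cloud(n,d,info,np.ones((480,640),bool)); x,y,z=P.T
A=(abs(x-.55)<.09)&(abs(y+.217)<.07)
g=A&(z>.335)&(z<.36);print("grip",g.sum(),rect(P[g]),np.percentile(z[g],50))
b=A&(z>.302)&(z<.312);print("bar",b.sum(),rect(P[b]))
q=A&(z>.288)&(z<.3);print("prong",q.sum(),rect(P[q]))
for k in (1,-1):
    w=q&((y+.217)*k>0); print(rect(P[w]))
E
```

```text
[ 0.54779992 -0.21614205  0.44917534] -0.04983383711671835 [-5.02332873e-01 -6.94928755e-02  1.37866924e+00  4.06813369e-04
  1.83277062e+00 -4.52393708e-01] [0.11570011 0.17946563 0.34125276]
grip 1378 (array([ 547.4, -218.7]), array([43.5, 13.5]), 87.0) 0.3474335411295999
bar 1148 (array([ 521.8, -218.3]), array([98.9, 65.4]), 88.6)
prong 7458 (array([ 565.2, -216.4]), array([149.7,  74.5]), 0.1)
(array([ 565.5, -197.8]), array([ 37.9, 149.1]), 89.9)
(array([ 565.2, -235.5]), array([149.6,  36.5]), 0.2)
```

View pics/w1.png

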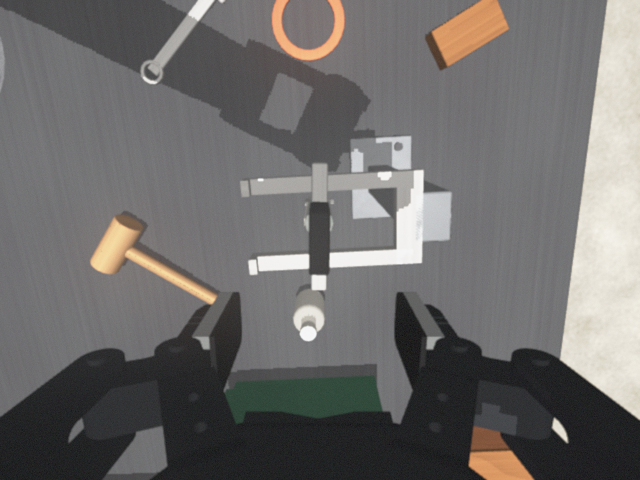

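The wrist view shows the grip centred between the open fingers, at about (319,240), with its long axis along the pads. Going down to grip it.

step_arm(moves=[[-0.0024,-0.0003,0.03,0,0,0,0.06],[0,0,0.03,0,0,0,0.06],[0,0,0.03,0,0,0,0.06],[0,0,0.024,0,0,0,0.06],[0,0,0.016,0,0,0,0.06],[0,0,0.008,0,0,0,0.06],[0,0,0,0,0,0,0.06],[0,0,0,0,0,0,0.06]])

```text
time: 4.5
tool_pos: [0.5483, -0.2176, 0.3128]
tool_rot: [0.001, 0.724, 0.69, 0.0]
contact_force: [-0.0, 0.1, 1.0]
gripper_width: 0.701
```

step_arm(moves=[[0,0,0,0,0,0,0.03],[0,0,0,0,0,0,0.02],[0,0,0,0,0,0,0.014],[0,0,0,0,0,0,0.008],[0,0,0,0,0,0,0.004],[0,0,0,0,0,0,0.0],[0,0,0,0,0,0,0.0],[0,0,0,0,0,0,0.0]])

```text
time: 5.3
tool_pos: [0.5481, -0.218, 0.3122]
tool_rot: [0.001, 0.724, 0.69, 0.0]
contact_force: [2.8, -0.2, 4.9]
gripper_width: 0.157
```

step_arm(moves=[[0,0,-0.002,0,0,0,0.0],[0,0,-0.004,0,0,0,0.0],[0,0,-0.006,0,0,0,0.0],[0,0,-0.008,0,0,0,0.0],[0,0,-0.008,0,0,0,0.0],[0,0,-0.004,0,0,0,0.0],[0,0,0,0,0,0,0.0],[0,0,0,0,0,0,0.0]])

```text
time: 6.1
tool_pos: [0.5477, -0.2177, 0.3434]
tool_rot: [0.0, 0.724, 0.69, -0.0]
contact_force: [-0.1, 0.1, -3.0]
gripper_width: 0.159
```

```bash
python3 - <<'E'
from h import *
s=state(); print(s["tool_pos"],s["contact_force"],s["gripper_width"])
for n in ["side","wrist"]:
    p,d=grab_frame(n)
    if n=="side": p=cv2.resize(p[230:380,280:430],None,fx=4,fy=4,interpolation=cv2.INTER_CUBIC)
    cv2.imwrite(f"pics/{n}2.png",p[:,:,::-1])
E
```

```text
[ 0.54767955 -0.21770914  0.34337509] [-0.05703095  0.06064891 -3.04185125] 0.15872775184312987
```

View pics/side2.png

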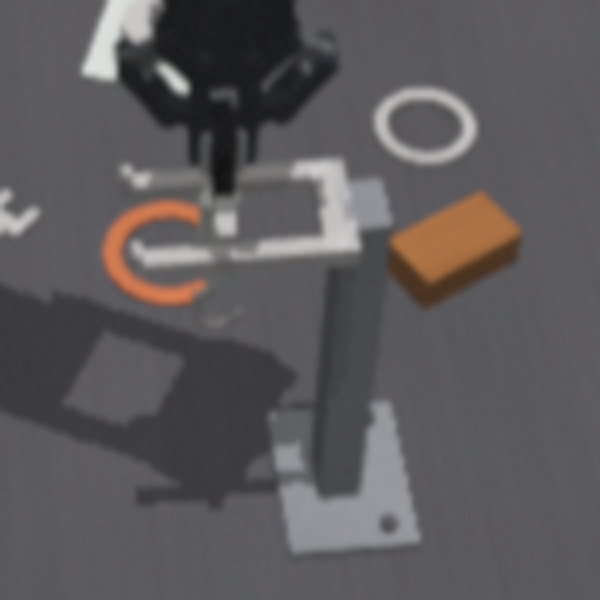

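View pics/wrist2.png

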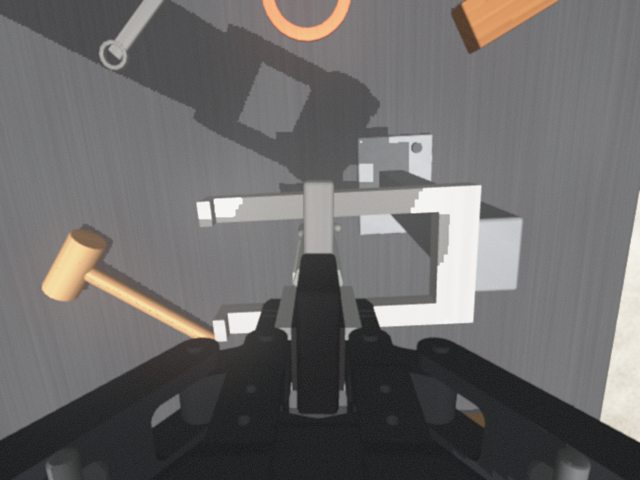

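step_arm(moves=[[0,-0.005,0,0,0,0,0.0],[-0.0005,-0.012,0,0,0,0,0.0],[-0.001,-0.015,0,0,0,0,0.0],[-0.001,-0.015,0,0,0,0,0.0],[-0.001,-0.015,0,0,0,0,0.0],[-0.001,-0.015,0,0,0,0,0.0],[-0.0005,-0.012,0,0,0,0,0.0],[0,-0.005,0,0,0,0,0.0]])

```text
time: 7.0
tool_pos: [0.4523, -0.2182, 0.3435]
tool_rot: [0.0, 0.724, 0.69, -0.0]
contact_force: [0.2, -0.3, -2.1]
gripper_width: 0.158
```

```bash
python3 - <<'E'
from h import *
plan([.505,.254,.26],-0.42,16,g=0.0)
E
```

```text
from [ 0.4523 -0.2182  0.3435] yaw -0.0487 dist [ 0.0527  0.4722 -0.0835] rotvec [4.000e-04 3.000e-04 3.713e-01]
[0.0296, 0.0019, 0.0052, 0.0, 0.0, 0.0232, 0.0]
[0.0297, 0.0012, 0.0052, 0.0, 0.0, 0.0232, 0.0]
[0.0297, 0.0005, 0.0052, 0.0, 0.0, 0.0232, 0.0]
[0.0297, -0.0002, 0.0052, 0.0, 0.0, 0.0232, 0.0]
[0.0297, -0.0009, 0.0052, 0.0, 0.0, 0.0232, 0.0]
[0.0297, -0.0016, 0.0052, 0.0, 0.0, 0.0232, 0.0]
[0.0296, -0.0023, 0.0052, 0.0, 0.0, 0.0232, 0.0]
[0.0295, -0.003, 0.0052, 0.0, 0.0, 0.0232, 0.0]
[0.0295, -0.0037, 0.0052, 0.0, 0.0, 0.0232, 0.0]
[0.0294, -0.0043, 0.0052, 0.0, 0.0, 0.0232, 0.0]
[0.0293, -0.005, 0.0052, 0.0, 0.0, 0.0232, 0.0]
[0.0291, -0.0057, 0.0052, 0.0, 0.0, 0.0232, 0.0]
[0.029, -0.0064, 0.0052, 0.0, 0.0, 0.0232, 0.0]
[0.0288, -0.007, 0.0052, 0.0, 0.0, 0.0232, 0.0]
[0.0287, -0.0077, 0.0052, 0.0, 0.0, 0.0232, 0.0]
[0.0285, -0.0084, 0.0052, 0.0, 0.0, 0.0232, 0.0]
```

step_arm(moves=[[0.0296,0.002,0.005,0,0,0.023,0],[0.0297,0.001,0.005,0,0,0.023,0],[0.0297,0.0005,0.005,0,0,0.023,0],[0.0297,0,0.005,0,0,0.023,0],[0.0297,-0.001,0.005,0,0,0.023,0],[0.0297,-0.0015,0.005,0,0,0.023,0],[0.0296,-0.0023,0.005,0,0,0.023,0],[0.0295,-0.003,0.005,0,0,0.023,0]])

```text
time: 7.8
tool_pos: [0.4796, 0.0192, 0.3031]
tool_rot: [0.0, 0.784, 0.62, 0.0]
contact_force: [0.6, -0.7, -1.4]
gripper_width: 0.157
```

step_arm(moves=[[0.0295,-0.0037,0.005,0,0,0.023,0],[0.0294,-0.0043,0.005,0,0,0.023,0],[0.0293,-0.005,0.005,0,0,0.023,0],[0.029,-0.0057,0.005,0,0,0.023,0],[0.029,-0.0064,0.005,0,0,0.023,0],[0.028,-0.007,0.005,0,0,0.023,0],[0.02,-0.0077,0.005,0,0,0.023,0],[0.01,-0.0084,0.005,0,0,0.023,0]])

```text
time: 8.6
tool_pos: [0.4947, 0.2297, 0.2629]
tool_rot: [-0.0, 0.838, 0.546, 0.0]
contact_force: [0.7, -0.3, -2.3]
gripper_width: 0.158
```

step_arm(moves=[[0,0,0,0,0,0,0.0],[0,0,0,0,0,0,0.0],[0,0,0,0,0,0,0.0]])

```text
time: 8.9
tool_pos: [0.4951, 0.2274, 0.2638]
tool_rot: [0.0, 0.838, 0.546, 0.0]
contact_force: [1.0, -0.3, -1.8]
gripper_width: 0.155
```

```bash
cat > look.py <<'E'
from h import *
import sys
tag=sys.argv[1]
s=state(); print(s["time"],s["tool_pos"],yaw_of(Rtool(s["tool_rot"])),s["contact_force"],s["gripper_width"])
for n in sys.argv[2:]:
    info=camera_info(n); p,d=grab_frame(n); np.savez(f"pics/{n}{tag}.npz",d=d,T=info["world_from_camera"])
    if n=="side": p=cv2.resize(p[180:280,250:390],None,fx=5.5,fy=5.5,interpolation=cv2.INTER_CUBIC)
    if n=="top": p=cv2.resize(p[170:290,150:310],None,fx=5,fy=5,interpolation=cv2.INTER_CUBIC)
    cv2.imwrite(f"pics/{n}{tag}.png",p[:,:,::-1])
E
python3 look.py 3 side top wrist
```

```text
8.9 [0.49509436 0.22742357 0.26376558] -0.4164571624095075 [ 0.99184393 -0.31213815 -1.79407198] 0.15518509449089285
```

View pics/side3.png

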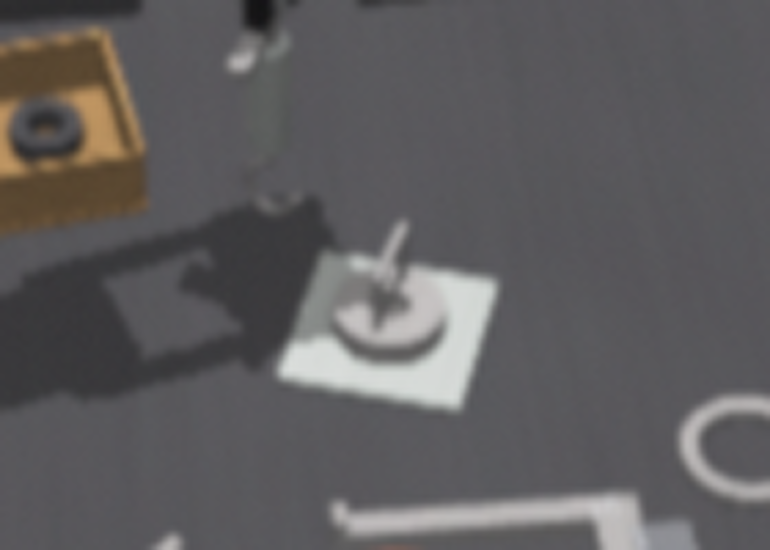

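View pics/top3.png

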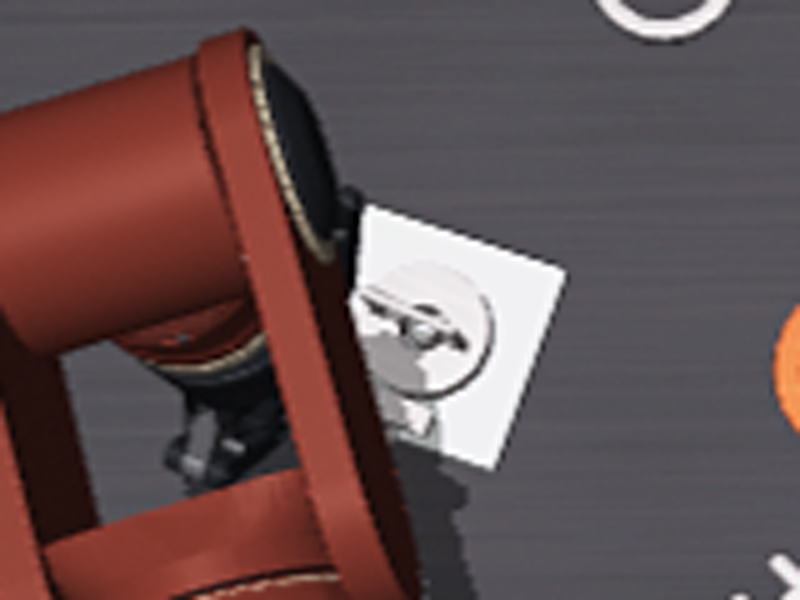

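View pics/wrist3.png

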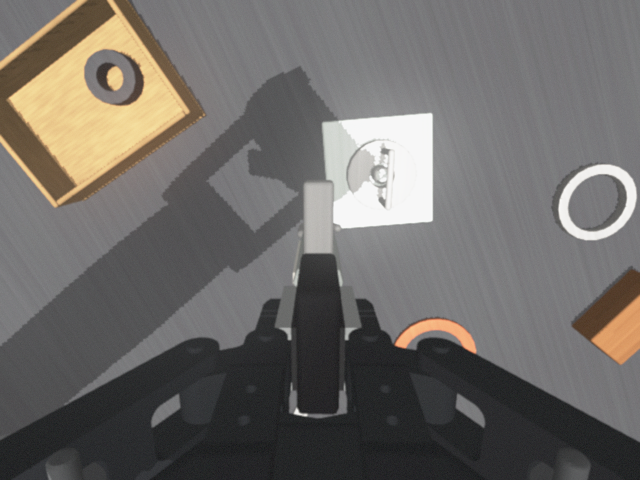

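```bash
python3 - <<'E'
from h import *
s=state(); Rt=Rtool(s["tool_rot"]); tp=s["tool_pos"]
for n in ["wrist","side"]:
    f=np.load(f"pics/{n}3.npz"); info=dict(camera_info(n)); info["world_from_camera"]=f["T"]
    P,u,v=cloud(n,f["d"],info,np.ones((480,640),bool)); x,y,z=P.T
    B=(abs(x-.565)<.06)&(abs(y-.227)<.06)
    if n=="wrist": B&=v<225
    bw=B&(z>.0625)&(z<.08); c=P[bw].mean(0); _,_,V=np.linalg.svd(P[bw][:,:2]-c[:2],full_matrices=False)
    r=cv2.minAreaRect((P[bw][:,:2]*1000).astype(np.float32))
    print(n,"bow",bw.sum(),c,V[0],r,"in tool",Rt.inv().apply(np.r_[r[0],0]/1000-tp*[1,1,0]))
    dt=B&(z>.022)&(z<.033); print("die top",cv2.minEnclosingCircle((P[dt][:,:2]*1000).astype(np.float32)),np.median(z[dt]))
    pl=B&(z>.003)&(z<.012); print("plate z",np.median(z[pl]))
    A=(abs(x-.495)<.06)&(abs(y-.227)<.07)&(z>.09)&(z<.30)
    if n=="side":
        Q=Rt.inv().apply(P[A]-tp)
        for lo,hi in [(.0,.01),(.01,.02),(.03,.05),(.05,.07),(.07,.1),(.1,.11),(.11,.12),(.12,.13),(.13,.14),(.14,.15),(.15,.17)]:
            k=(Q[:,2]>lo)&(Q[:,2]<=hi); 
            if k.sum(): print((lo,hi),k.sum(),np.round(np.median(Q[k],0),4),np.round(Q[k].min(0),4),np.round(Q[k].max(0),4))
E
```

```text
wrist bow 428 [0.56304899 0.22912232 0.07082832] [-0.41723552 -0.90879839] ((563.0092163085938, 228.17984008789062), (52.81985092163086, 6.206909656524658), 65.39324951171875) in tool [2.81868626e-02 6.17696621e-02 5.11588818e-05]
die top ((563.128173828125, 228.23846435546875), 34.01980972290039) 0.02756592390862639
plate z 0.007674252023818606
side bow 22 [0.56636943 0.2254246  0.06874772] [-0.39019864 -0.9207307 ] ((566.3961181640625, 225.1800537109375), (56.62196731567383, 5.428714275360107), 65.03058624267578) in tool [2.68156724e-02 6.60812342e-02 5.34366474e-05]
die top ((568.1669311523438, 224.77938842773438), 39.69163131713867) 0.02693327012380753
plate z 0.007198531592837343
(0.0, 0.01) 40 [-0.0319  0.0032  0.0053] [-0.0522 -0.0064  0.0005] [-0.0001  0.0141  0.0099]
(0.01, 0.02) 22 [-0.0242  0.0068  0.0134] [-0.0517 -0.0028  0.0108] [0.005  0.0099 0.0194]
(0.03, 0.05) 39 [-0.0068  0.0097  0.041 ] [-0.0176 -0.0014  0.0307] [0.0077 0.0166 0.0497]
(0.05, 0.07) 40 [-0.0092  0.0054  0.0609] [-0.0165 -0.0085  0.0514] [0.0025 0.0143 0.0696]
(0.07, 0.1) 54 [-0.0086  0.0054  0.0849] [-0.0172 -0.0081  0.0701] [0.0038 0.0147 0.0989]
(0.1, 0.11) 8 [-0.007   0.0045  0.102 ] [-0.011  -0.0029  0.1001] [0.0021 0.0126 0.1054]
(0.11, 0.12) 6 [-0.004  -0.0006  0.1155] [-0.0046 -0.0053  0.1106] [-0.0016  0.0049  0.1187]
(0.12, 0.13) 4 [-0.0004 -0.0082  0.1234] [-0.0101 -0.01    0.1216] [ 0.0077 -0.0062  0.127 ]
(0.13, 0.14) 8 [-0.0018 -0.0073  0.135 ] [-0.0067 -0.0096  0.1306] [0.0045 0.0218 0.1377]
(0.14, 0.15) 12 [-0.0022 -0.0036  0.1438] [-0.0086 -0.0111  0.1417] [0.0021 0.0166 0.1494]
(0.15, 0.17) 6 [-1.000e-04  1.400e-03  1.514e-01] [-0.0038 -0.0025  0.1503] [0.0049 0.0077 0.1546]
```

The wrist and side views agree on the hook's position relative to the bow: about 29 mm along tool x and 62 mm along tool y. I'll line up sideways, descend, then look before entering.

step_arm(moves=[[0.009,0,0.01,0,0,0.007,0],[0.01,0,0.013,0,0,0.006,0],[0.01,0,0.015,0,0,0,0],[0,0,0.014,0,0,0,0],[0,0.005,0.009,0,0,0,0],[0,0.008,0.004,0,0,0,0],[0,0.007,0,0,0,0,0],[0,0,0,0,0,0,0]])

```text
time: 9.85
tool_pos: [0.5262, 0.2456, 0.199]
tool_rot: [0.0, 0.842, 0.54, 0.001]
contact_force: [0.1, 0.1, -1.7]
gripper_width: 0.155
```

step_arm(moves=[[0,0,0,0,0,0,0],[0,0,0,0,0,0,0],[0,0,0,0,0,0,0]])

```text
time: 10.15
tool_pos: [0.525, 0.2463, 0.1989]
tool_rot: [0.0, 0.841, 0.54, 0.0]
contact_force: [-0.2, -0.2, -2.1]
gripper_width: 0.15
```

```bash
cat > rel.py <<'E'
from h import *
import sys
tag=sys.argv[1]
s=state(); Rt=Rtool(s["tool_rot"]); tp=s["tool_pos"]; print(np.round(tp,4),yaw_of(Rt))
for n in ["wrist","side"]:
    f=np.load(f"pics/{n}{tag}.npz"); info=dict(camera_info(n)); info["world_from_camera"]=f["T"]
    P,u,v=cloud(n,f["d"],info,np.ones((480,640),bool)); x,y,z=P.T
    B=(abs(x-.565)<.06)&(abs(y-.227)<.06)
    if n=="wrist": B&=v<225
    bw=B&(z>.0625)&(z<.074)
    Q=Rt.inv().apply(P-tp)
    q=Q[bw]; print(n,"bow",bw.sum(),"tool min/max/med",np.round(q.min(0),4),np.round(q.max(0),4),np.round(np.median(q,0),4))
    A=(abs(Q[:,0])<.06)&(abs(Q[:,1])<.03)&(Q[:,2]>-.001)&(Q[:,2]<.16)&(z>.035)
    for lo,hi in [(.0,.015),(.03,.1),(.12,.14),(.14,.156)]:
            k=A&(Q[:,2]>lo)&(Q[:,2]<=hi); 
            if k.sum(): print((lo,hi),k.sum(),np.round(np.median(Q[k],0),4),np.round(Q[k].min(0),4),np.round(Q[k].max(0),4))
E
python3 look.py 4 side wrist; python3 rel.py 4
```

```text
10.15 [0.52495284 0.24629516 0.19889173] -0.4289478583801475 [-0.24584215 -0.19732362 -2.05413229] 0.15031207788812065
[0.5248 0.2463 0.1986] -0.42879654714227494
wrist bow 268 tool min/max/med [0.0038 0.0392 0.125 ] [0.0259 0.0453 0.1358] [0.0156 0.0419 0.1275]
(0.0, 0.015) 2317 [ 0.0342 -0.0006  0.0066] [ 0.0183 -0.0076  0.    ] [0.0484 0.0062 0.0144]
(0.03, 0.1) 363 [ 0.0045 -0.0096  0.0547] [-0.0049 -0.0131  0.03  ] [0.0072 0.0114 0.0993]
(0.12, 0.14) 85 [-0.0004  0.0109  0.1375] [-0.0038 -0.0153  0.12  ] [0.0016 0.0169 0.1399]
(0.14, 0.156) 27 [0.0006 0.0117 0.1418] [-0.0032 -0.0148  0.14  ] [0.0014 0.017  0.1462]
side bow 25 tool min/max/med [-0.0273 -0.011   0.125 ] [0.0234 0.0495 0.1357] [-0.0017  0.0454  0.1304]
(0.0, 0.015) 52 [-0.0317  0.0042  0.0086] [-0.0539 -0.0046  0.0007] [0.0056 0.0096 0.0148]
(0.03, 0.1) 123 [-0.0084  0.0065  0.0651] [-0.0179 -0.0122  0.0302] [0.0093 0.016  0.0988]
(0.12, 0.14) 14 [-0.0004 -0.0076  0.1323] [-0.0078 -0.0114  0.1201] [0.0041 0.0191 0.1392]
(0.14, 0.156) 18 [0.0005 0.0052 0.1502] [-0.0079 -0.0098  0.1409] [0.0105 0.0204 0.1555]
```

View pics/side4.png

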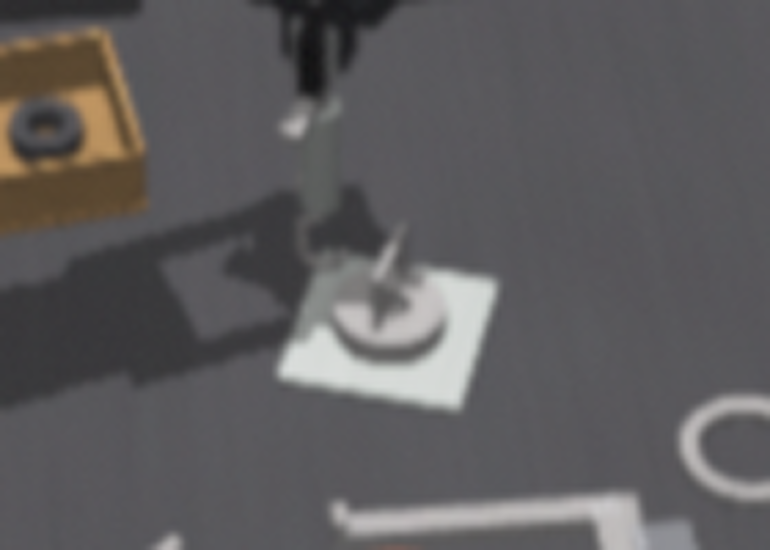

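View pics/wrist4.png

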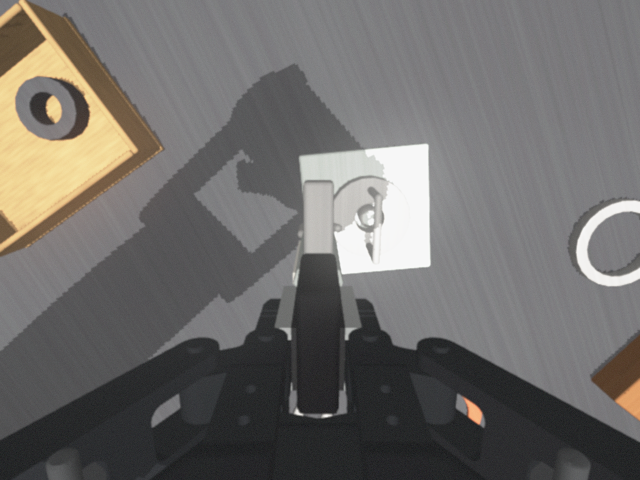

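Hook tip (wrist view) sits at tool y +17 mm and the bow bar at +42 mm, with side-to-side alignment within 1 mm and bar about 20 mm above the seat. Advancing 42 mm.

step_arm(moves=[[0,0.004,0,0,0,0,0],[0,0.006,0,0,0,0,0],[0,0.007,0,0,0,0,0],[0,0.007,0,0,0,0,0],[0,0.007,0,0,0,0,0],[0,0.006,0,0,0,0,0],[0,0.004,0,0,0,0,0],[0,0.001,0,0,0,0,0]])

```text
time: 11.05
tool_pos: [0.5635, 0.2285, 0.1982]
tool_rot: [-0.0, 0.842, 0.54, -0.0]
contact_force: [-1.4, 0.0, -2.2]
gripper_width: 0.155
```

step_arm(moves=[[0,0,0,0,0,0,0],[0,0,0,0,0,0,0],[0,0,0,0,0,0,0]])

```text
time: 11.35
tool_pos: [0.5628, 0.2289, 0.1983]
tool_rot: [-0.0, 0.841, 0.541, -0.0]
contact_force: [0.1, 0.5, -2.2]
gripper_width: 0.153
```

```bash
sed -i 's/B&=v<225/B\&=(v<290)\&(u>335)/' rel.py; python3 look.py 5 side wrist; python3 rel.py 5
```

```text
11.35 [0.56284225 0.22889333 0.19831396] -0.428717872150718 [ 0.1347411   0.51996025 -2.15399073] 0.15328450268993085
[0.5629 0.2289 0.1984] -0.4287799052373204Traceback (most recent call last):
  File "rel.py", line 12, in <module>
    q=Q[bw]; print(n,"bow",bw.sum(),"tool min/max/med",np.round(q.min(0),4),np.round(q.max(0),4),np.round(np.median(q,0),4))
                                                                ~~~~~^^^
    return umr_minimum(a, axis, None, out, keepdims, initial, where)
ValueError: zero-size array to reduction operation minimum which has no identity
```

View pics/side5.png

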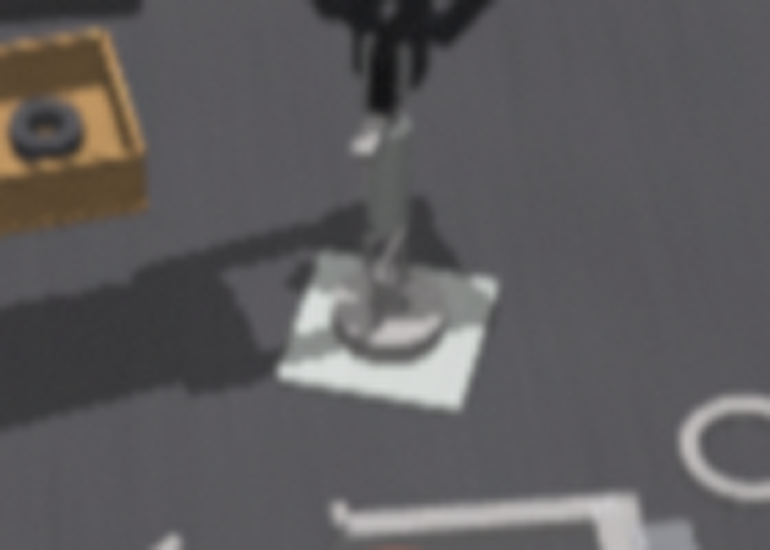

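View pics/wrist5.png

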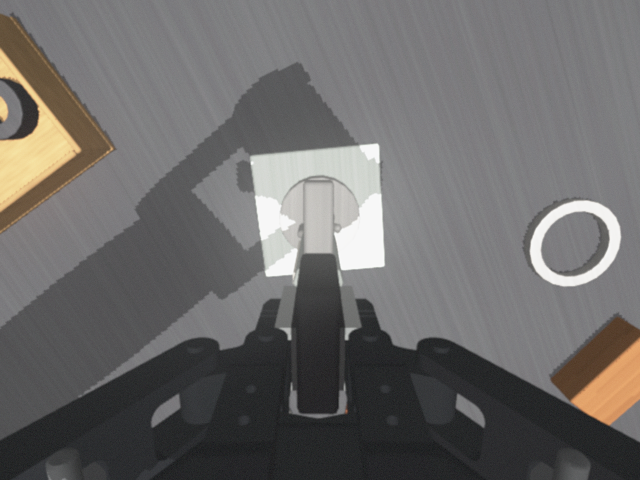

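step_arm(moves=[[0,0,-0.003,0,0,0,0],[0,0,-0.004,0,0,0,0],[0,0,-0.004,0,0,0,0],[0,0,-0.004,0,0,0,0],[0,0,-0.004,0,0,0,0],[0,0,-0.003,0,0,0,0],[0,0,-0.002,0,0,0,0],[0,0,0,0,0,0,0]])

```text
time: 12.25
tool_pos: [0.5632, 0.2287, 0.2226]
tool_rot: [0.0, 0.841, 0.54, 0.0]
contact_force: [-0.6, -0.0, -2.5]
gripper_width: 0.154
```

```bash
python3 look.py 6 side wrist
```

```text
12.25 [0.56316088 0.22873235 0.22258262] -0.4290525584987631 [-0.60264575 -0.00258959 -2.47952325] 0.15408161659288433
```

View pics/side6.png

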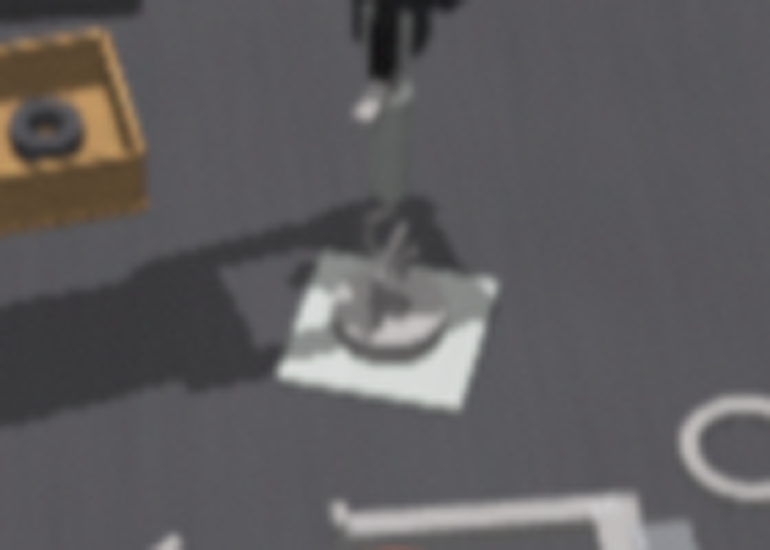

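The hook has the bow bar now and the force is starting to change. I'll keep drawing slowly.

step_arm(moves=[[0,0,-0.002,0,0,0,0],[0,0,-0.002,0,0,0,0],[0,0,-0.002,0,0,0,0],[0,0,-0.002,0,0,0,0],[0,0,-0.002,0,0,0,0],[0,0,-0.002,0,0,0,0],[0,0,-0.002,0,0,0,0],[0,0,0,0,0,0,0]])

```text
time: 13.15
tool_pos: [0.563, 0.2287, 0.2365]
tool_rot: [-0.0, 0.841, 0.54, -0.0]
contact_force: [-0.3, -0.5, -4.6]
gripper_width: 0.151
```

step_arm(moves=[[0,0,-0.002,0,0,0,0],[0,0,-0.002,0,0,0,0],[0,0,-0.002,0,0,0,0],[0,0,-0.002,0,0,0,0],[0,0,-0.002,0,0,0,0],[0,0,-0.002,0,0,0,0],[0,0,0,0,0,0,0],[0,0,0,0,0,0,0]])

```text
time: 13.95
tool_pos: [0.563, 0.2287, 0.2483]
tool_rot: [-0.0, 0.841, 0.54, 0.0]
contact_force: [1.3, 0.5, -5.3]
gripper_width: 0.157
```

```bash
cat > dz.py <<'E'
from h import *
import sys
s=state(); print(s["time"],np.round(s["tool_pos"],4),s["contact_force"])
n="side"; p,d=grab_frame(n); info=camera_info(n)
print(n,[ (round(r["conf"],2)) for r in cut_out(n,"die")[:3]])
P,u,v=cloud(n,d,info,np.ones((480,640),bool)); x,y,z=P.T
x0,y0=[float(t) for t in sys.argv[2:4]] if len(sys.argv)>2 else (.566,.226)
k=(np.hypot(x-x0,y-y0)<.032)&(z>.015)&(z<.2)
h,e=np.histogram(z[k],bins=np.arange(.015,.2,.004)); print([(round(float(a),3),int(b)) for a,b in zip(e,h) if b])
cv2.imwrite(f"pics/s{sys.argv[1]}.png",cv2.resize(p[150:300,250:450],None,fx=4,fy=4,interpolation=cv2.INTER_CUBIC)[:,:,::-1])
np.savez(f"pics/s{sys.argv[1]}.npz",d=d)
E
python3 dz.py 7
```

```text
13.95 [0.563  0.2287 0.2483] [ 1.27046116  0.53546836 -5.31474623]
side [0.53, 0.38]
[(0.015, 11), (0.019, 14), (0.023, 32), (0.027, 83), (0.031, 46), (0.035, 13), (0.039, 2), (0.043, 3), (0.047, 2), (0.051, 1), (0.055, 6), (0.059, 4), (0.063, 7), (0.067, 9), (0.071, 13), (0.075, 7), (0.079, 5), (0.083, 3), (0.087, 1), (0.091, 2), (0.095, 3), (0.099, 2), (0.103, 3), (0.107, 3), (0.111, 2), (0.115, 3), (0.119, 1), (0.123, 2), (0.127, 2), (0.135, 2), (0.143, 6), (0.147, 4), (0.151, 4), (0.155, 13), (0.159, 6), (0.163, 10), (0.167, 5), (0.171, 7), (0.175, 7), (0.179, 10), (0.183, 7), (0.187, 8), (0.191, 7), (0.195, 12)]
```

View pics/s7.png

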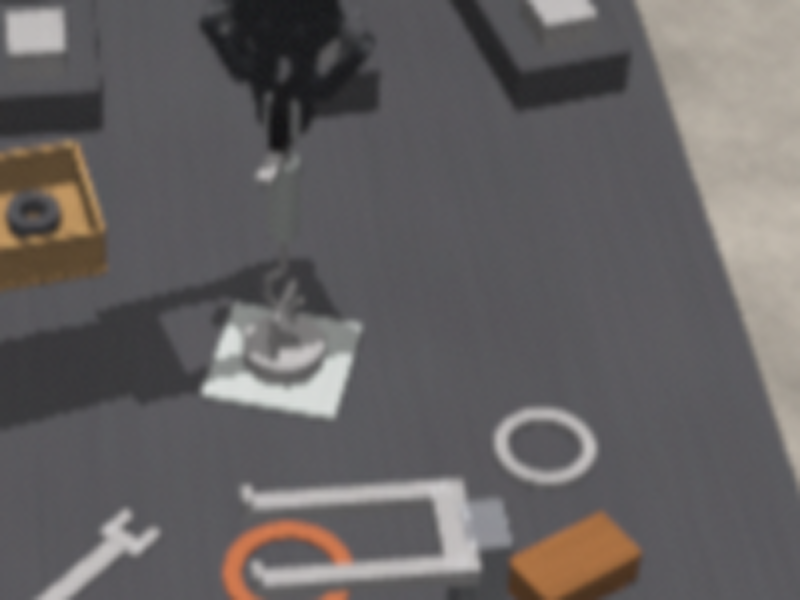

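step_arm(moves=[[0,0,-0.002,0,0,0,0],[0,0,-0.002,0,0,0,0],[0,0,-0.002,0,0,0,0],[0,0,-0.002,0,0,0,0],[0,0,-0.002,0,0,0,0],[0,0,0,0,0,0,0],[0,0,0,0,0,0,0]])

```text
time: 14.75
tool_pos: [0.5631, 0.2287, 0.2584]
tool_rot: [0.0, 0.841, 0.54, 0.0]
contact_force: [1.0, -0.0, -5.2]
gripper_width: 0.156
```

```bash
cat >> dz.py <<'E'
t=k&(z<.15); 
def med(a,b):
    q=t&(z>a)&(z<b); return q.sum(),np.round(np.median(P[q],0),4)
for zc in np.arange(.02,.08,.002):
    pass
# ring top: largest 8mm window
zz=np.sort(z[t]); best=max(((zz>a)&(zz<a+.006)).sum() for a in np.arange(.015,.09,.001)); a=[a for a in np.arange(.015,.09,.001) if ((zz>a)&(zz<a+.006)).sum()==best][0]
print("ring-top window",round(a,3),best,med(a,a+.006))
E
python3 dz.py 8
```

```text
14.75 [0.5631 0.2287 0.2584] [ 0.99122689 -0.0177783  -5.1640673 ]
side [0.64]
[(0.015, 7), (0.019, 9), (0.023, 11), (0.027, 15), (0.031, 28), (0.035, 66), (0.039, 53), (0.043, 20), (0.047, 4), (0.051, 1), (0.055, 3), (0.059, 3), (0.067, 6), (0.071, 4), (0.075, 15), (0.079, 10), (0.083, 12), (0.087, 4), (0.091, 1), (0.095, 3), (0.099, 1), (0.103, 2), (0.107, 3), (0.111, 3), (0.115, 4), (0.119, 1), (0.123, 2), (0.127, 2), (0.131, 1), (0.135, 4), (0.139, 1), (0.147, 1), (0.151, 1), (0.155, 3), (0.159, 10), (0.163, 7), (0.167, 7), (0.171, 9), (0.175, 10), (0.179, 7), (0.183, 8), (0.187, 7), (0.191, 6), (0.195, 9)]
ring-top window 0.035 94 (np.int64(94), array([0.5713, 0.2264, 0.0381]))
```

View pics/s8.png

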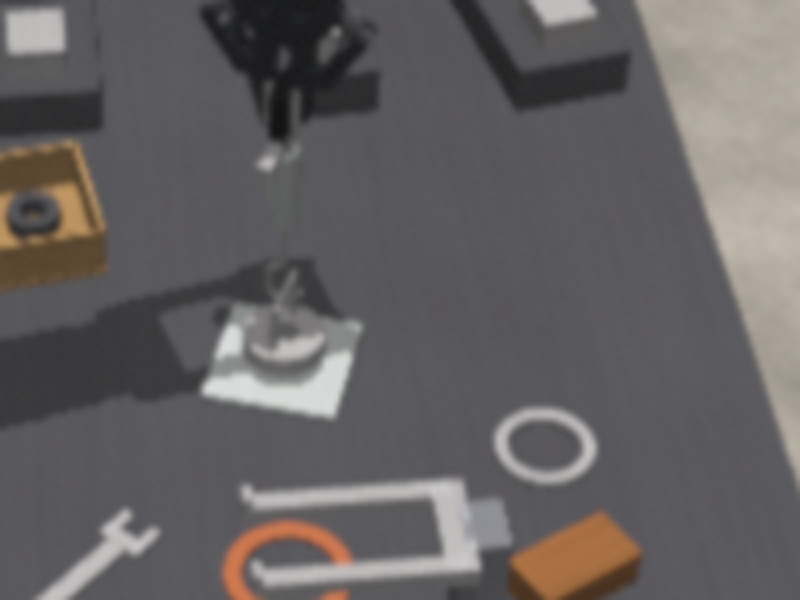

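The die is off the plate (ring top at about 38–39 mm) and the force has levelled out at about 3.1 N. That makes the die about 0.32 kg, well short of the end stop.

step_arm(moves=[[0,0,-0.001,0,0,0,0],[0,0,-0.002,0,0,0,0],[0,0,-0.002,0,0,0,0],[0,0,-0.002,0,0,0,0],[0,0,-0.002,0,0,0,0],[0,0,-0.002,0,0,0,0],[0,0,-0.002,0,0,0,0],[0,0,-0.002,0,0,0,0]])

```text
time: 15.65
tool_pos: [0.5631, 0.2287, 0.2735]
tool_rot: [0.0, 0.841, 0.54, 0.0]
contact_force: [-0.4, -0.6, -4.4]
gripper_width: 0.16
```

step_arm(moves=[[0,0,-0.002,0,0,0,0],[0,0,-0.002,0,0,0,0],[0,0,-0.002,0,0,0,0],[0,0,-0.002,0,0,0,0],[0,0,-0.001,0,0,0,0],[0,0,0,0,0,0,0],[0,0,0,0,0,0,0]])

```text
time: 16.35
tool_pos: [0.563, 0.2287, 0.2823]
tool_rot: [-0.0, 0.841, 0.54, -0.0]
contact_force: [0.3, -0.1, -4.9]
gripper_width: 0.155
```

```bash
python3 dz.py 9; python3 look.py 9 wrist
```

```text
16.35 [0.563  0.2287 0.2823] [ 0.33959162 -0.12218646 -4.85250363]
side [0.71]
[(0.015, 9), (0.019, 2), (0.039, 4), (0.043, 12), (0.047, 9), (0.051, 13), (0.055, 29), (0.059, 77), (0.063, 50), (0.067, 15), (0.071, 8), (0.079, 3), (0.087, 4), (0.091, 5), (0.095, 9), (0.099, 12), (0.103, 10), (0.107, 13), (0.111, 5), (0.115, 2), (0.119, 2), (0.123, 1), (0.127, 4), (0.131, 5), (0.135, 2), (0.139, 1), (0.143, 1), (0.147, 2), (0.151, 2), (0.155, 2), (0.159, 4), (0.167, 1), (0.171, 1), (0.175, 2), (0.179, 7), (0.183, 8), (0.187, 8), (0.191, 7), (0.195, 8)]
ring-top window 0.058 104 (np.int64(104), array([0.5704, 0.2276, 0.0609]))
16.45 [0.56296012 0.22869739 0.2821017 ] -0.42899017103739695 [-0.64987973 -0.21549982 -5.69005553] 0.15106890964910877
```

View pics/s9.png

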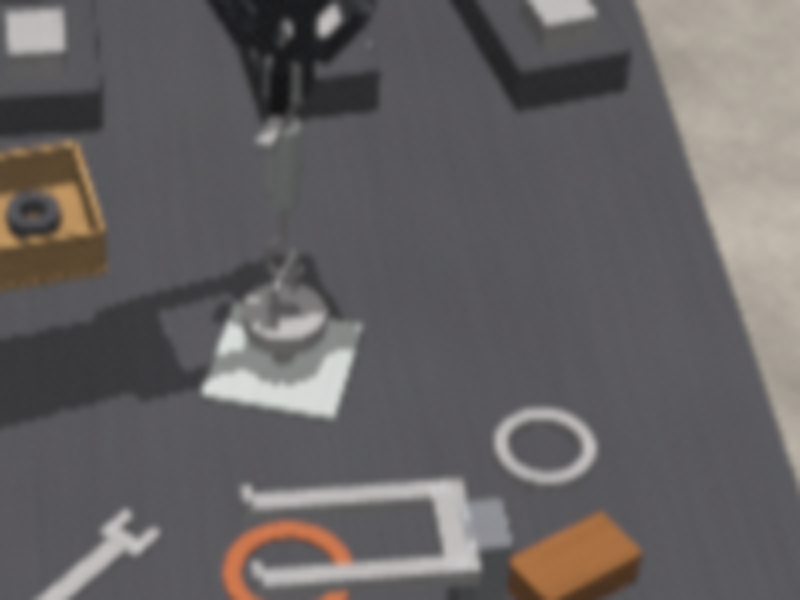

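View pics/wrist9.png

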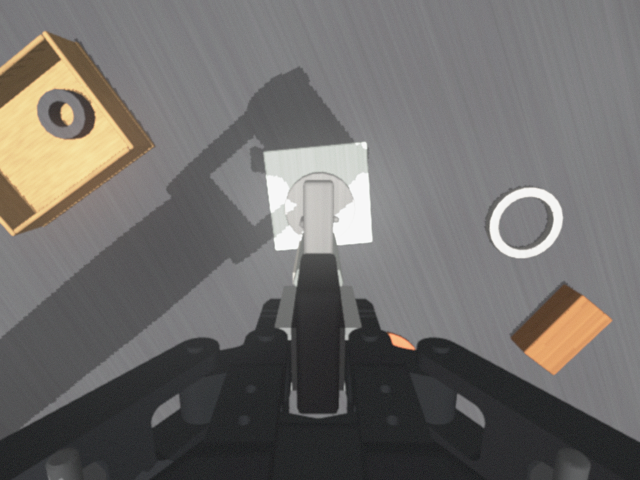

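```bash
python3 - <<'E'
from h import *
for n,f in (("wrist","pics/wrist9.npz"),("side","pics/s9.npz")):
    g=np.load(f); info=dict(camera_info(n)); 
    if n=="wrist": info["world_from_camera"]=g["T"]
    P,u,v=cloud(n,g["d"],info,np.ones((480,640),bool)); x,y,z=P.T
    k=(np.hypot(x-.563,y-.228)<.038)&(z>.045)&(z<.075)
    if n=="wrist":k&=(v<250)
    Q=P[k]; print(n,k.sum(),np.percentile(Q[:,2],[5,25,50,75,95]),cv2.minEnclosingCircle((Q[:,:2]*1000).astype(np.float32)))
    A=np.c_[Q[:,:2]-[.563,.228],np.ones(len(Q))]; w=np.ones(len(Q),bool)
    for _ in range(5):
        c=np.linalg.lstsq(A[w],Q[w,2],rcond=None)[0]; w=abs(A@c-Q[:,2])<.003
    print("plane",c,w.sum())
    k=(np.hypot(x-.563,y-.228)<.09)&(z<.013)&(z>.004); print("plate z",np.median(z[k]))
E
```

```text
wrist 1943 [0.06077627 0.06196334 0.06263539 0.06328218 0.06415108] ((563.2109985351562, 226.98077392578125), 33.932491302490234)
plane [ 0.00147437 -0.03202362  0.0627152 ] 1900
plate z 0.007611357979340927
side 262 [0.04839899 0.05692256 0.06064954 0.06400909 0.06872556] ((564.9041137695312, 226.4908447265625), 36.3785400390625)
plane [0.02875272 0.02979615 0.06036573] 115
plate z 0.00692038412874707
```

The wrist depth puts the ring top at 62.7 mm, so the underside is about 15 mm above the pin, and the ring is level. Holding still for over 2 s.

step_arm(moves=[[0,0,0,0,0,0,0],[0,0,0,0,0,0,0],[0,0,0,0,0,0,0],[0,0,0,0,0,0,0],[0,0,0,0,0,0,0],[0,0,0,0,0,0,0],[0,0,0,0,0,0,0],[0,0,0,0,0,0,0]])

```text
time: 17.3
tool_pos: [0.563, 0.2287, 0.2823]
tool_rot: [0.0, 0.841, 0.54, -0.0]
contact_force: [-0.4, 0.2, -5.4]
gripper_width: 0.159
```

step_arm(moves=[[0,0,0,0,0,0,0],[0,0,0,0,0,0,0],[0,0,0,0,0,0,0],[0,0,0,0,0,0,0],[0,0,0,0,0,0,0],[0,0,0,0,0,0,0],[0,0,0,0,0,0,0],[0,0,0,0,0,0,0]])

```text
time: 18.1
tool_pos: [0.563, 0.2288, 0.2823]
tool_rot: [-0.0, 0.841, 0.54, 0.0]
contact_force: [0.1, -0.5, -5.6]
gripper_width: 0.16
```

step_arm(moves=[[0,0,0,0,0,0,0],[0,0,0,0,0,0,0],[0,0,0,0,0,0,0],[0,0,0,0,0,0,0],[0,0,0,0,0,0,0],[0,0,0,0,0,0,0],[0,0,0,0,0,0,0],[0,0,0,0,0,0,0]])

```text
time: 18.9
tool_pos: [0.5631, 0.2287, 0.2823]
tool_rot: [0.0, 0.841, 0.54, -0.0]
contact_force: [-0.2, -0.4, -4.5]
gripper_width: 0.158
```

step_arm(moves=[[0,0,0,0,0,0,0],[0,0,0,0,0,0,0],[0,0,0,0,0,0,0],[0,0,0,0,0,0,0],[0,0,0,0,0,0,0],[0,0,0,0,0,0,0],[0,0,0,0,0,0,0],[0,0,0,0,0,0,0]])

```text
time: 19.7
tool_pos: [0.5631, 0.2287, 0.2823]
tool_rot: [-0.0, 0.841, 0.54, -0.0]
contact_force: [0.3, 0.1, -4.7]
gripper_width: 0.157
```

```bash
python3 look.py 10 wrist; python3 - <<'E'
from h import *
n="wrist"; g=np.load("pics/wrist10.npz"); info=dict(camera_info(n)); info["world_from_camera"]=g["T"]
P,u,v=cloud(n,g["d"],info,np.ones((480,640),bool)); x,y,z=P.T
k=(np.hypot(x-.563,y-.228)<.038)&(z>.045)&(z<.075)&(v<250); Q=P[k]; print(np.median(Q[:,2]),cv2.minEnclosingCircle((Q[:,:2]*1000).astype(np.float32)))
# path up & back
plan([.5631,.2287,.345],-0.43,10,g=0)
print("transit"); plan([.452,-.2185,.345],-0.05,30,p0=[.5631,.2287,.345],r0=target(-.43),g=0)
E
```

```text
19.7 [0.56305825 0.22873416 0.28230049] -0.42902196052513397 [ 0.29250342  0.09785412 -4.7475826 ] 0.15684241450456718
0.06297889070144788 ((563.4406127929688, 227.12338256835938), 33.82826614379883)
from [0.5631 0.2287 0.2823] yaw -0.4291 dist [ 0.     -0.      0.0627] rotvec [ 0.     -0.0001  0.0009]
[-0.0, 0.0, -0.0063, 0.0, -0.0, 0.0001, 0]
[-0.0, 0.0, -0.0063, 0.0, -0.0, 0.0001, 0]
[-0.0, 0.0, -0.0063, 0.0, -0.0, 0.0001, 0]
[-0.0, 0.0, -0.0063, 0.0, -0.0, 0.0001, 0]
[-0.0, 0.0, -0.0063, 0.0, -0.0, 0.0001, 0]
[-0.0, 0.0, -0.0063, 0.0, -0.0, 0.0001, 0]
[-0.0, 0.0, -0.0063, 0.0, -0.0, 0.0001, 0]
[-0.0, 0.0, -0.0063, 0.0, -0.0, 0.0001, 0]
[-0.0, 0.0, -0.0063, 0.0, -0.0, 0.0001, 0]
[-0.0, 0.0, -0.0063, 0.0, -0.0, 0.0001, 0]
transit
from [0.5631 0.2287 0.345 ] yaw -0.43 dist [-0.1111 -0.4472  0.    ] rotvec [ 0.    0.   -0.38]
[-0.0151, 0.0028, 0.0, 0.0, 0.0, -0.0127, 0]
[-0.0151, 0.0027, 0.0, 0.0, 0.0, -0.0127, 0]
[-0.0152, 0.0025, 0.0, 0.0, 0.0, -0.0127, 0]
[-0.0152, 0.0023, 0.0, 0.0, 0.0, -0.0127, 0]
[-0.0152, 0.0021, 0.0, 0.0, 0.0, -0.0127, 0]
[-0.0152, 0.0019, 0.0, 0.0, 0.0, -0.0
[... 400 characters left out ...]
 -0.0127, 0]
[-0.0154, -0.0001, 0.0, 0.0, 0.0, -0.0127, 0]
[-0.0154, -0.0002, 0.0, 0.0, 0.0, -0.0127, 0]
[-0.0154, -0.0004, 0.0, 0.0, 0.0, -0.0127, 0]
[-0.0153, -0.0006, 0.0, 0.0, 0.0, -0.0127, 0]
[-0.0153, -0.0008, 0.0, 0.0, 0.0, -0.0127, 0]
[-0.0153, -0.001, 0.0, 0.0, 0.0, -0.0127, 0]
[-0.0153, -0.0012, 0.0, 0.0, 0.0, -0.0127, 0]
[-0.0153, -0.0014, 0.0, 0.0, 0.0, -0.0127, 0]
[-0.0153, -0.0016, 0.0, 0.0, 0.0, -0.0127, 0]
[-0.0153, -0.0018, 0.0, 0.0, 0.0, -0.0127, 0]
[-0.0152, -0.002, 0.0, 0.0, 0.0, -0.0127, 0]
[-0.0152, -0.0022, 0.0, 0.0, 0.0, -0.0127, 0]
[-0.0152, -0.0024, 0.0, 0.0, 0.0, -0.0127, 0]
[-0.0151, -0.0026, 0.0, 0.0, 0.0, -0.0127, 0]
[-0.0151, -0.0028, 0.0, 0.0, 0.0, -0.0127, 0]
```

step_arm(moves=[[0,0,-0.003,0,0,0,0],[0,0,-0.006,0,0,0,0],[0,0,-0.009,0,0,0,0],[0,0,-0.013,0,0,0,0],[0,0,-0.013,0,0,0,0],[0,0,-0.009,0,0,0,0],[0,0,-0.006,0,0,0,0],[0,0,-0.004,0,0,0,0]])

```text
time: 20.55
tool_pos: [0.5632, 0.2288, 0.3464]
tool_rot: [0.0, 0.841, 0.54, 0.001]
contact_force: [-0.6, -0.3, -5.4]
gripper_width: 0.153
```

```bash
python3 - <<'E'
from h import *
print(state()["contact_force"])
plan([.45,.04,.345],-0.25,18,g=0)
print("B"); plan([.45,-.2185,.345],-0.05,20,p0=[.45,.04,.345],r0=target(-.25),g=0)
E
```

```text
[-0.59844306 -0.31247192 -5.44538   ]
from [0.5632 0.2288 0.3464] yaw -0.429 dist [-0.1132 -0.1888 -0.0014] rotvec [ 0.0009 -0.0006 -0.179 ]
[-0.0122, -0.0014, 0.0001, 0.0, -0.0, -0.0099, 0]
[-0.0121, -0.0015, 0.0001, 0.0, -0.0, -0.0099, 0]
[-0.0121, -0.0016, 0.0001, 0.0, -0.0, -0.0099, 0]
[-0.0121, -0.0017, 0.0001, 0.0, -0.0, -0.0099, 0]
[-0.0121, -0.0018, 0.0001, 0.0, -0.0, -0.0099, 0]
[-0.0121, -0.002, 0.0001, 0.0, -0.0, -0.0099, 0]
[-0.0121, -0.0021, 0.0001, 0.0, -0.0, -0.0099, 0]
[-0.012, -0.0022, 0.0001, 0.0, -0.0, -0.0099, 0]
[-0.012, -0.0023, 0.0001, 0.0, -0.0, -0.0099, 0]
[-0.012, -0.0024, 0.0001, 0.0, -0.0, -0.0099, 0]
[-0.012, -0.0026, 0.0001, 0.0, -0.0, -0.0099, 0]
[-0.0119, -0.0027, 0.0001, 0.0, -0.0, -0.0099, 0]
[-0.0119, -0.0028, 0.0001, 0.0, -0.0, -0.0099, 0]
[-0.0119, -0.0029, 0.0001, 0.0, -0.0, -0.0099, 0]
[-0.0118, -0.003, 0.0001, 0.0, -0.0, -0.0099, 0]
[-0.0118, -0.0031, 0.0001, 0.0, -0.0, -0.0099, 0]
[-0.0118, -0.0033, 0.0001, 0.0, -0.0, -0.0099, 0]
[-0.0118, -0.0034, 0.0001, 0.0, -0.0, -0.0099, 0]
B
from [0.45  0.04  0.345] yaw -0.25 dist [ 0.     -0.2585  0.   
[... 185 characters left out ...]
.0, -0.01, 0]
[-0.0126, 0.0027, 0.0, 0.0, 0.0, -0.01, 0]
[-0.0127, 0.0026, 0.0, 0.0, 0.0, -0.01, 0]
[-0.0127, 0.0024, 0.0, 0.0, 0.0, -0.01, 0]
[-0.0127, 0.0023, 0.0, 0.0, 0.0, -0.01, 0]
[-0.0127, 0.0022, 0.0, 0.0, 0.0, -0.01, 0]
[-0.0128, 0.0021, 0.0, 0.0, 0.0, -0.01, 0]
[-0.0128, 0.0019, 0.0, 0.0, 0.0, -0.01, 0]
[-0.0128, 0.0018, 0.0, 0.0, 0.0, -0.01, 0]
[-0.0128, 0.0017, 0.0, 0.0, 0.0, -0.01, 0]
[-0.0128, 0.0015, 0.0, 0.0, 0.0, -0.01, 0]
[-0.0128, 0.0014, 0.0, 0.0, 0.0, -0.01, 0]
[-0.0129, 0.0013, 0.0, 0.0, 0.0, -0.01, 0]
[-0.0129, 0.0012, 0.0, 0.0, 0.0, -0.01, 0]
[-0.0129, 0.001, 0.0, 0.0, 0.0, -0.01, 0]
[-0.0129, 0.0009, 0.0, 0.0, 0.0, -0.01, 0]
[-0.0129, 0.0008, 0.0, 0.0, 0.0, -0.01, 0]
```

step_arm(moves=[[-0.002,0,0,0,0,-0.005,0],[-0.004,-0.0005,0,0,0,-0.01,0],[-0.006,-0.001,0,0,0,-0.01,0],[-0.008,-0.0015,0,0,0,-0.01,0],[-0.01,-0.002,0,0,0,-0.01,0],[-0.012,-0.002,0,0,0,-0.01,0],[-0.012,-0.002,0,0,0,-0.01,0],[-0.012,-0.002,0,0,0,-0.01,0]])

```text
time: 21.35
tool_pos: [0.5272, 0.1707, 0.3454]
tool_rot: [0.0, 0.82, 0.572, 0.0]
contact_force: [0.2, -0.2, -4.8]
gripper_width: 0.156
```

step_arm(moves=[[-0.012,-0.0025,0,0,0,-0.01,0],[-0.012,-0.0025,0,0,0,-0.01,0],[-0.012,-0.0025,0,0,0,-0.01,0],[-0.012,-0.003,0,0,0,-0.01,0],[-0.012,-0.003,0,0,0,-0.01,0],[-0.012,-0.003,0,0,0,-0.01,0],[-0.012,-0.003,0,0,0,-0.01,0],[-0.012,-0.003,0,0,0,-0.01,0]])

```text
time: 22.15
tool_pos: [0.4758, 0.0869, 0.3453]
tool_rot: [0.0, 0.797, 0.604, 0.0]
contact_force: [-0.3, 0.4, -3.6]
gripper_width: 0.157
```

```bash
python3 - <<'E'
from h import *
print(state()["contact_force"])
p,d=grab_frame("side"); cv2.imwrite("pics/s11.png",cv2.resize(p[150:350,230:450],None,fx=3,fy=3,interpolation=cv2.INTER_CUBIC)[:,:,::-1])
plan([.45,-.2185,.345],-0.05,24,g=0)
E
```

```text
[-0.28417919  0.35195466 -3.55422721]
from [0.4752 0.0857 0.3455] yaw -0.2742 dist [-0.0252 -0.3042 -0.0005] rotvec [-1.000e-04  1.600e-03 -2.242e-01]
[-0.0125, 0.0024, 0.0, -0.0, 0.0001, -0.0093, 0]
[-0.0125, 0.0023, 0.0, -0.0, 0.0001, -0.0093, 0]
[-0.0125, 0.0022, 0.0, -0.0, 0.0001, -0.0093, 0]
[-0.0125, 0.0021, 0.0, -0.0, 0.0001, -0.0093, 0]
[-0.0126, 0.002, 0.0, -0.0, 0.0001, -0.0093, 0]
[-0.0126, 0.0018, 0.0, -0.0, 0.0001, -0.0093, 0]
[-0.0126, 0.0017, 0.0, -0.0, 0.0001, -0.0093, 0]
[-0.0126, 0.0016, 0.0, -0.0, 0.0001, -0.0093, 0]
[-0.0126, 0.0015, 0.0, -0.0, 0.0001, -0.0093, 0]
[-0.0126, 0.0014, 0.0, -0.0, 0.0001, -0.0093, 0]
[-0.0127, 0.0012, 0.0, -0.0, 0.0001, -0.0093, 0]
[-0.0127, 0.0011, 0.0, -0.0, 0.0001, -0.0093, 0]
[-0.0127, 0.001, 0.0, -0.0, 0.0001, -0.0093, 0]
[-0.0127, 0.0009, 0.0, -0.0, 0.0001, -0.0093, 0]
[-0.0127, 0.0008, 0.0, -0.0, 0.0001, -0.0093, 0]
[-0.0127, 0.0007, 0.0, -0.0, 0.0001, -0.0093, 0]
[-0.0127, 0.0005, 0.0, -0.0, 0.0001, -0.0093, 0]
[-0.0127, 0.0004, 0.0, -0.0, 0.0001, -0.0093, 0]
[-0.0127, 0.0003, 0.0, -0.0, 0.0001, -0.0093, 0]
[-0.0127, 0.0002, 0.0, -0.0, 0.0001, -0.0093, 0]
[-0.0127, 0.0001, 0.0, -0.0, 0.0001, -0.0093, 0]
[-0.0127, -0.0001, 0.0, -0.0, 0.0001, -0.0093, 0]
[-0.0127, -0.0002, 0.0, -0.0, 0.0001, -0.0093, 0]
[-0.0127, -0.0003, 0.0, -0.0, 0.0001, -0.0093, 0]
```

View pics/s11.png

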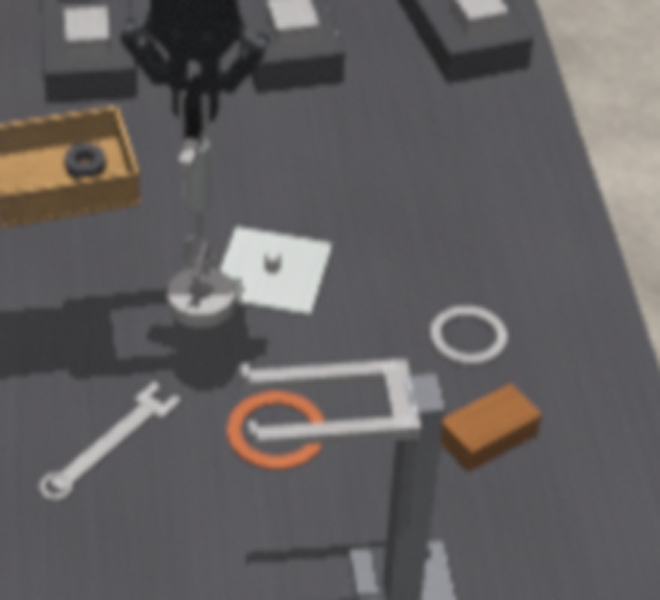

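The die hangs level on the hook at about (203,290), clear of everything. Carrying on.

step_arm(moves=[[-0.003,0.0006,0,0,0,-0.009,0],[-0.006,0.0012,0,0,0,-0.009,0],[-0.01,0.002,0,0,0,-0.009,0],[-0.0125,0.002,0,0,0,-0.009,0],[-0.0125,0.002,0,0,0,-0.009,0],[-0.0125,0.002,0,0,0,-0.009,0],[-0.0125,0.0018,0,0,0,-0.009,0],[-0.0125,0.0017,0,0,0,-0.009,0]])

```text
time: 23.0
tool_pos: [0.4704, 0.005, 0.3453]
tool_rot: [-0.0, 0.774, 0.633, 0.0]
contact_force: [0.2, 1.7, -4.5]
gripper_width: 0.154
```

step_arm(moves=[[-0.0125,0.0015,0,0,0,-0.009,0],[-0.0125,0.0014,0,0,0,-0.009,0],[-0.0125,0.0012,0,0,0,-0.009,0],[-0.0125,0.001,0,0,0,-0.009,0],[-0.0125,0.001,0,0,0,-0.009,0],[-0.0125,0.001,0,0,0,-0.009,0],[-0.0125,0.0008,0,0,0,-0.009,0],[-0.0125,0.0006,0,0,0,-0.009,0]])

```text
time: 23.8
tool_pos: [0.4618, -0.0953, 0.3453]
tool_rot: [0.0, 0.751, 0.66, 0.0]
contact_force: [1.0, 0.5, -4.6]
gripper_width: 0.154
```

step_arm(moves=[[-0.0125,0.0005,0,0,0,-0.009,0],[-0.0125,0.0004,0,0,0,-0.009,0],[-0.0125,0.0003,0,0,0,-0.009,0],[-0.0125,0.0002,0,0,0,-0.009,0],[-0.01,0,0,0,0,-0.009,0],[-0.007,0,0,0,0,-0.009,0],[-0.004,0,0,0,0,-0.009,0],[0,0,0,0,0,0,0]])

```text
time: 24.6
tool_pos: [0.4554, -0.1657, 0.3452]
tool_rot: [-0.0, 0.73, 0.683, -0.0]
contact_force: [-0.4, -0.1, -5.1]
gripper_width: 0.158
```

```bash
python3 - <<'E'
from h import *
s=state();print(s["contact_force"],s["tool_rot"])
plan([.5477,-.2180,.345],-0.05,14,g=0)
E
```

```text
[-0.37092471 -0.11424325 -5.08001338] [-8.79896769e-05  7.30453912e-01  6.82961987e-01 -6.20477767e-06]
from [ 0.4554 -0.1657  0.3452] yaw -0.0672 dist [ 0.0923 -0.0523 -0.0002] rotvec [-0.0001 -0.0001 -0.0172]
[-0.0033, 0.0068, 0.0, -0.0, -0.0, -0.0012, 0]
[-0.0033, 0.0068, 0.0, -0.0, -0.0, -0.0012, 0]
[-0.0033, 0.0068, 0.0, -0.0, -0.0, -0.0012, 0]
[-0.0033, 0.0068, 0.0, -0.0, -0.0, -0.0012, 0]
[-0.0033, 0.0068, 0.0, -0.0, -0.0, -0.0012, 0]
[-0.0033, 0.0068, 0.0, -0.0, -0.0, -0.0012, 0]
[-0.0033, 0.0068, 0.0, -0.0, -0.0, -0.0012, 0]
[-0.0033, 0.0068, 0.0, -0.0, -0.0, -0.0012, 0]
[-0.0034, 0.0068, 0.0, -0.0, -0.0, -0.0012, 0]
[-0.0034, 0.0068, 0.0, -0.0, -0.0, -0.0012, 0]
[-0.0034, 0.0068, 0.0, -0.0, -0.0, -0.0012, 0]
[-0.0034, 0.0068, 0.0, -0.0, -0.0, -0.0012, 0]
[-0.0034, 0.0068, 0.0, -0.0, -0.0, -0.0012, 0]
[-0.0034, 0.0068, 0.0, -0.0, -0.0, -0.0012, 0]
```

step_arm(moves=[[-0.003,0,0,0,0,-0.004,0],[-0.007,0,0,0,0,-0.004,0],[-0.01,0,0,0,0,-0.004,0],[-0.011,0,0,0,0,-0.005,0],[-0.01,0,0,0,0,0,0],[-0.007,0,0,0,0,0,0],[-0.004,0,0,0,0,0,0],[0,0,0,0,0,0,0]])

```text
time: 25.4
tool_pos: [0.4524, -0.2179, 0.3452]
tool_rot: [-0.0, 0.725, 0.689, 0.0]
contact_force: [-0.1, -0.7, -4.5]
gripper_width: 0.154
```

step_arm(moves=[[0,0,0,0,0,0,0],[0,0,0,0,0,0,0],[0,0,0,0,0,0,0]])

```text
time: 25.7
tool_pos: [0.4525, -0.217, 0.3453]
tool_rot: [-0.0, 0.724, 0.689, 0.0]
contact_force: [-0.6, -0.1, -4.4]
gripper_width: 0.152
```

```bash
python3 - <<'E'
from h import *
s=state();print(s["contact_force"])
plan([.5477,-.2180,.345],-0.05,10,g=0)
for n in ("side","wrist"):
    p,d=grab_frame(n)
    if n=="side":p=cv2.resize(p[200:380,260:440],None,fx=3.3,fy=3.3,interpolation=cv2.INTER_CUBIC)
    cv2.imwrite(f"pics/{n}12.png",p[:,:,::-1])
E
```

```text
[-0.60942959 -0.08126335 -4.37136561]
from [ 0.4525 -0.217   0.3453] yaw -0.0495 dist [ 0.0952 -0.001  -0.0003] rotvec [ 0.0001 -0.0001  0.0005]
[0.0004, 0.0095, 0.0, 0.0, -0.0, 0.0001, 0]
[0.0004, 0.0095, 0.0, 0.0, -0.0, 0.0001, 0]
[0.0004, 0.0095, 0.0, 0.0, -0.0, 0.0001, 0]
[0.0004, 0.0095, 0.0, 0.0, -0.0, 0.0001, 0]
[0.0004, 0.0095, 0.0, 0.0, -0.0, 0.0001, 0]
[0.0004, 0.0095, 0.0, 0.0, -0.0, 0.0001, 0]
[0.0004, 0.0095, 0.0, 0.0, -0.0, 0.0001, 0]
[0.0004, 0.0095, 0.0, 0.0, -0.0, 0.0001, 0]
[0.0004, 0.0095, 0.0, 0.0, -0.0, 0.0001, 0]
[0.0004, 0.0095, 0.0, 0.0, -0.0, 0.0001, 0]
```

View pics/side12.png

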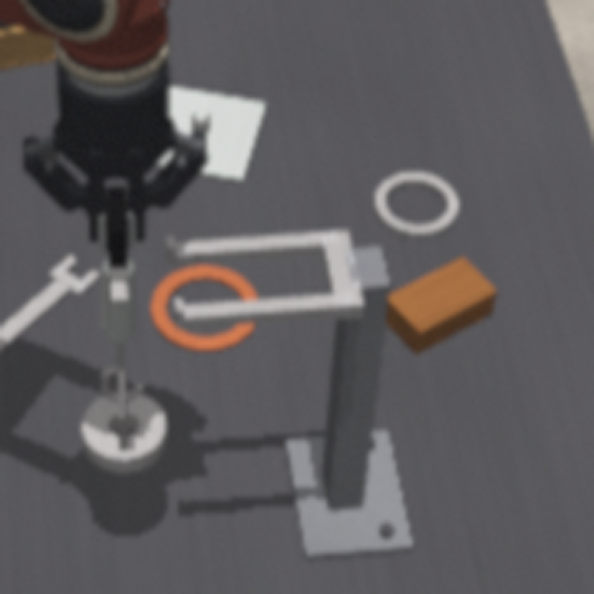

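View pics/wrist12.png

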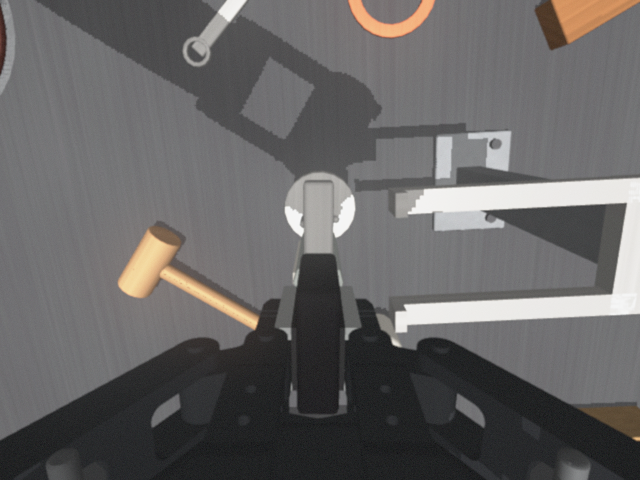

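The die hangs on the hook in front of the open end, and the tube is lined up between the prongs. Going in.

step_arm(moves=[[0,0.004,0,0,0,0,0],[0.0005,0.008,0,0,0,0,0],[0.0005,0.012,0,0,0,0,0],[0.0005,0.014,0,0,0,0,0],[0.0005,0.015,0,0,0,0,0],[0.0005,0.014,0,0,0,0,0],[0.0005,0.012,0,0,0,0,0],[0.0005,0.008,0,0,0,0,0]])

```text
time: 26.6
tool_pos: [0.5409, -0.218, 0.3448]
tool_rot: [-0.0, 0.724, 0.689, 0.0]
contact_force: [-0.0, -0.5, -4.9]
gripper_width: 0.159
```

step_arm(moves=[[0,0.006,0,0,0,0,0],[0,0.002,0,0,0,0,0],[0,0,0,0,0,0,0],[0,0,0.003,0,0,0,0],[0,0,0.005,0,0,0,0],[0,0,0.006,0,0,0,0],[0,0,0.005,0,0,0,0],[0,0,0.003,0,0,0,0]])

```text
time: 27.4
tool_pos: [0.5471, -0.2184, 0.3221]
tool_rot: [-0.001, 0.725, 0.689, -0.0]
contact_force: [0.6, -0.1, -5.2]
gripper_width: 0.157
```

```bash
python3 - <<'E'
from h import *
s=state();print(s["contact_force"],s["tool_pos"])
for n in ("side","wrist"):
    p,d=grab_frame(n)
    if n=="side":p=cv2.resize(p[200:380,260:440],None,fx=3.3,fy=3.3,interpolation=cv2.INTER_CUBIC)
    cv2.imwrite(f"pics/{n}13.png",p[:,:,::-1])
E
```

```text
[ 0.64171191 -0.12442614 -5.19802006] [ 0.54709351 -0.21841869  0.32211332]
```

View pics/side13.png

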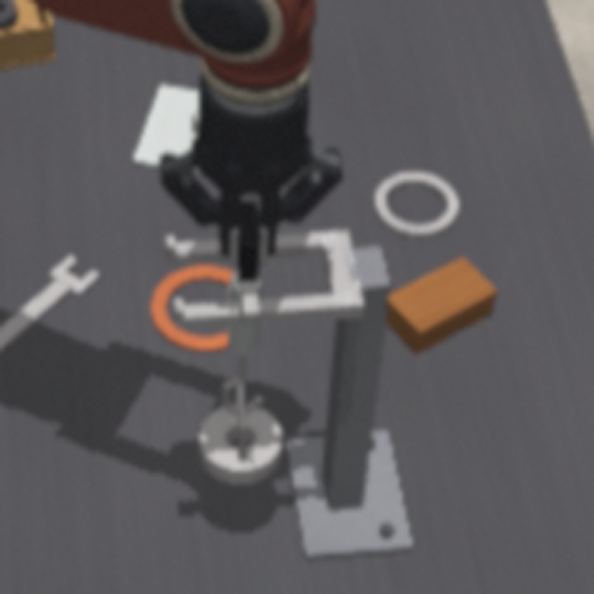

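View pics/wrist13.png

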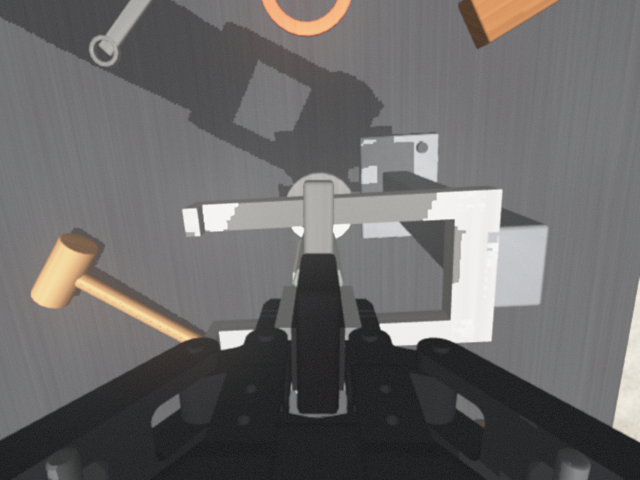

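step_arm(moves=[[0,0,0.002,0,0,0,0],[0,0,0.002,0,0,0,0],[0,0,0.002,0,0,0,0],[0,0,0.0015,0,0,0,0],[0,0,0.001,0,0,0,0],[0,0,0.001,0,0,0,0],[0,0,0,0,0,0,0]])

```text
time: 28.2
tool_pos: [0.5475, -0.2186, 0.3136]
tool_rot: [-0.0, 0.725, 0.689, -0.0]
contact_force: [-0.7, -0.5, -4.8]
gripper_width: 0.16
```

step_arm(moves=[[0,0,0.0007,0,0,0,0],[0,0,0.0007,0,0,0,0],[0,0,0,0,0,0,0]])

```text
time: 28.5
tool_pos: [0.5475, -0.2186, 0.3123]
tool_rot: [-0.0, 0.725, 0.689, 0.0]
contact_force: [0.6, -0.1, -4.9]
gripper_width: 0.154
```

step_arm(moves=[[0,0,0.0005,0,0,0,0],[0,0,0,0,0,0,0]])

```text
time: 28.7
tool_pos: [0.5475, -0.2186, 0.3123]
tool_rot: [0.0, 0.725, 0.689, 0.0]
contact_force: [-0.9, -0.4, -3.1]
gripper_width: 0.155
```

The prongs are starting to take the load at TCP z 0.3123, the same height as at pick-up. Settling a bit further, then opening.

step_arm(moves=[[0,0,0.0005,0,0,0,0],[0,0,0.0004,0,0,0,0],[0,0,0,0,0,0,0],[0,0,0,0,0,0,0]])

```text
time: 29.1
tool_pos: [0.5476, -0.2186, 0.3122]
tool_rot: [0.0, 0.725, 0.689, 0.0]
contact_force: [-3.3, 2.1, 3.0]
gripper_width: 0.157
```

```bash
python3 - <<'E'
from h import *
s=state();print(s["contact_force"],s["tool_pos"],s["ft_torque"])
p,d=grab_frame("wrist"); info=camera_info("wrist")
P,u,v=cloud("wrist",d,info,np.ones((480,640),bool)); x,y,z=P.T
for lab,k in (("bar",(abs(x-.547)<.005)&(z>.3)&(z<.312)&(y<-.165)&(y>-.20)),("prong",(abs(x-.52)<.012)&(z>.285)&(z<.302)&(abs(y+.185)<.006))): print(lab,k.sum(),np.median(P[k],0))
E
```

```text
[-3.31914653  2.07806318  2.95230099] [ 0.54757431 -0.21858932  0.31221834] [ 0.3236406   0.57472796 -0.04448445]
bar 1875 [ 0.54713106 -0.18442893  0.30557283]
prong 1750 [ 0.52006082 -0.18431867  0.29555998]
```

step_arm(moves=[[0,0,-0.0003,0,0,0,0],[0,0,0,0,0,0,0.016],[0,0,0,0,0,0,0.02],[0,0,0,0,0,0,0.026],[0,0,0,0,0,0,0.034],[0,0,0,0,0,0,0.044],[0,0,0,0,0,0,0.05],[0,0,0,0,0,0,0.05]])

```text
time: 29.95
tool_pos: [0.5475, -0.2186, 0.3113]
tool_rot: [0.0, 0.725, 0.689, 0.0]
contact_force: [-0.2, -0.6, -0.7]
gripper_width: 0.582
```

```bash
python3 - <<'E'
from h import *
s=state();print(s["contact_force"],s["tool_pos"],s["gripper_width"])
for n in ("side","wrist"):
    p,d=grab_frame(n)
    if n=="side":p=cv2.resize(p[200:380,260:440],None,fx=3.3,fy=3.3,interpolation=cv2.INTER_CUBIC)
    cv2.imwrite(f"pics/{n}14.png",p[:,:,::-1])
E
```

```text
[-0.1692518  -0.58595577 -0.69238247] [ 0.54753242 -0.21861626  0.31126934] 0.5821159878345232
```

View pics/side14.png

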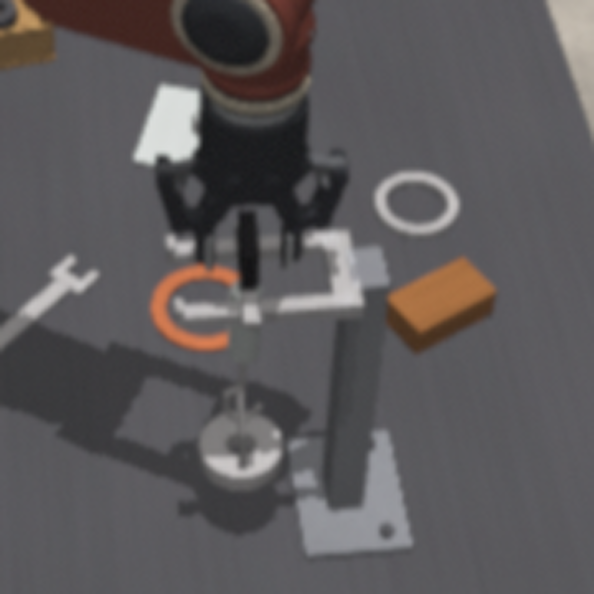

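View pics/wrist14.png

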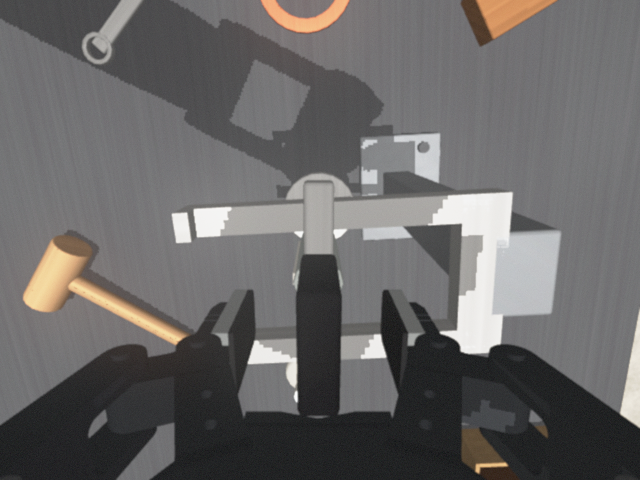

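The scale stands upright on the prongs, clear of the open fingers, with the die still on the hook. Withdrawing straight up.

step_arm(moves=[[0,0,-0.004,0,0,0,0.055],[0,0,-0.01,0,0,0,0.055],[0,0,-0.02,0,0,0,0.055],[0,0,-0.03,0,0,0,0.055],[0,0,-0.03,0,0,0,0.055],[0,0,-0.03,0,0,0,0.055],[0,0,-0.02,0,0,0,0.055],[0,0,-0.005,0,0,0,0.055]])

```text
time: 30.85
tool_pos: [0.548, -0.2188, 0.4651]
tool_rot: [0.003, 0.725, 0.689, 0.001]
contact_force: [0.0, -0.6, 0.9]
gripper_width: 0.645
```

step_arm(moves=[[0,-0.03,0,0,0,0,0.055],[0,-0.04,0,0,0,0,0.055],[0,-0.04,0,0,0,0,0.055],[0,-0.03,0,0,0,0,0.055],[0,0,0,0,0,0,0.055],[0,0,0,0,0,0,0.055],[0,0,0,0,0,0,0.055],[0,0,0,0,0,0,0.055]])

```text
time: 31.65
tool_pos: [0.4084, -0.2116, 0.4596]
tool_rot: [-0.001, 0.724, 0.689, -0.0]
contact_force: [-0.1, 0.9, -0.1]
gripper_width: 0.642
```

step_arm(moves=[[0,0,0,0,0,0,0.055],[0,0,0,0,0,0,0.055],[0,0,0,0,0,0,0.055],[0,0,0,0,0,0,0.055],[0,0,0,0,0,0,0.055],[0,0,0,0,0,0,0.055],[0,0,0,0,0,0,0.055],[0,0,0,0,0,0,0.055]])

```text
time: 32.45
tool_pos: [0.4077, -0.2116, 0.4603]
tool_rot: [0.0, 0.725, 0.689, -0.0]
contact_force: [1.0, -0.7, 0.1]
gripper_width: 0.647
```

```bash
cat > fin.py <<'E'
from h import *
s=state();print(s["time"],s["contact_force"],s["tool_pos"])
for n in ("side","top"):
    p,d=grab_frame(n);info=camera_info(n)
    P,u,v=cloud(n,d,info,np.ones((480,640),bool)); x,y,z=P.T
    k=(np.hypot(x-.547,y+.218)<.045)&(z>.03)&(z<.11); print(n,k.sum(),np.median(P[k],0),np.percentile(z[k],[5,25,50,75,95]) ,cv2.minEnclosingCircle((P[k][:,:2]*1000).astype(np.float32)))
    k=(abs(x-.547)<.02)&(abs(y+.217)<.06)&(z>.302)&(z<.311); print("bar",k.sum(),np.median(P[k],0))
    if n=="side":p=cv2.resize(p[200:380,260:440],None,fx=3.3,fy=3.3,interpolation=cv2.INTER_CUBIC)
    cv2.imwrite(f"pics/{n}_fin.png",p[:,:,::-1])
E
python3 fin.py
```

```text
32.45 [ 1.00707754 -0.69996667  0.1373266 ] [ 0.40765739 -0.2115863   0.46032975]
side 443 [ 0.54823684 -0.22848261  0.09150722] [0.07636975 0.08755543 0.09150722 0.09401753 0.09816988] ((549.255126953125, -221.39393615722656), 35.5960807800293)
bar 58 [ 0.54706894 -0.25275773  0.30498968]
top 306 [ 0.53783425 -0.20868803  0.09206575] [0.08160417 0.08973325 0.09206575 0.09388484 0.09687883] ((547.7704467773438, -218.34298706054688), 34.09410858154297)
bar 91 [ 0.54711476 -0.18633425  0.30477323]
```

View pics/side_fin.png

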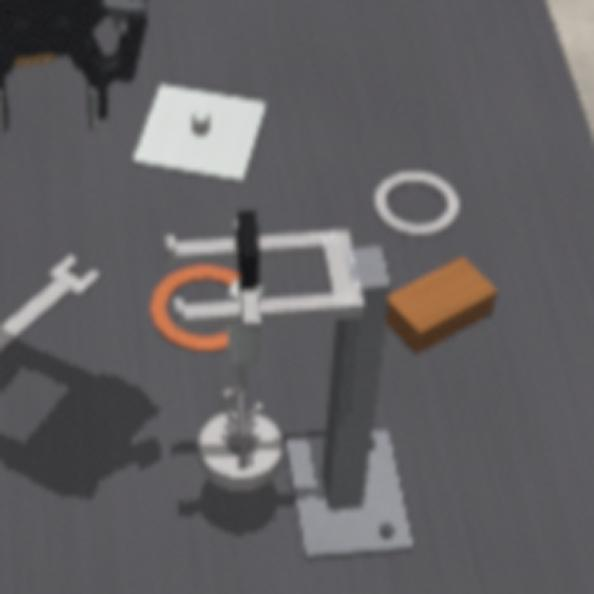

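View pics/top_fin.png

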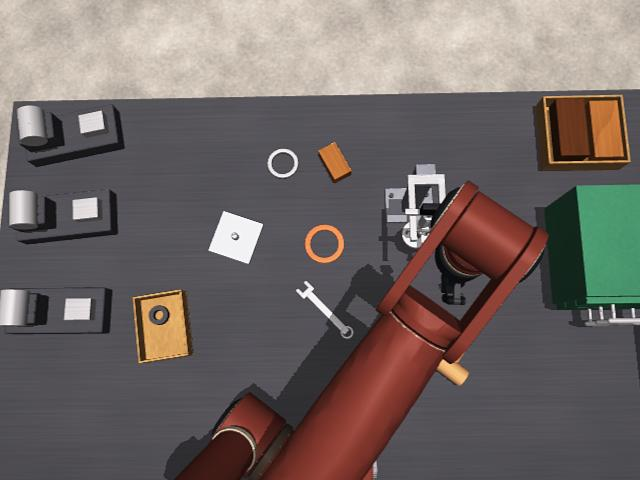

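The scale hangs on the prongs and the die hangs level about 70 mm above the bench. The bystanders visible in the top view haven't moved. I'll let it settle, check stillness, and hand in.

step_arm(moves=[[0,0,0,0,0,0,0.055],[0,0,0,0,0,0,0.055],[0,0,0,0,0,0,0.055],[0,0,0,0,0,0,0.055],[0,0,0,0,0,0,0.055],[0,0,0,0,0,0,0.055],[0,0,0,0,0,0,0.055],[0,0,0,0,0,0,0.055]])

```text
time: 33.35
tool_pos: [0.4077, -0.2116, 0.4603]
tool_rot: [0.0, 0.725, 0.689, 0.0]
contact_force: [0.3, 0.1, -0.1]
gripper_width: 0.647
```

```bash
python3 fin.py; python3 fin.py; python3 -c "
from plant import *
print(job_done())"
```

```text
33.35 [ 0.30420813  0.14363333 -0.11246666] [ 0.40768837 -0.21157459  0.46030787]
side 441 [ 0.54810487 -0.22860142  0.09126726] [0.07753805 0.08754594 0.09126726 0.09405759 0.0973046 ] ((549.4967041015625, -221.29856872558594), 36.25017547607422)
bar 59 [ 0.54725172 -0.25156044  0.30522917]
top 310 [ 0.53788321 -0.20825114  0.09183582] [0.08214394 0.08931556 0.09183582 0.09375206 0.09703368] ((547.5070190429688, -218.23086547851562), 34.018898010253906)
bar 83 [ 0.54742598 -0.18442821  0.30518411]
33.45 [ 0.38998242  0.76840515 -0.48913563] [ 0.40769684 -0.2115807   0.46034358]
side 445 [ 0.54835    -0.22956356  0.09111082] [0.0769197  0.0879508  0.09111082 0.0941134  0.09795012] ((550.3773803710938, -219.73841857910156), 36.926334381103516)
bar 59 [ 0.54740197 -0.25213707  0.30520798]
top 308 [ 0.53805206 -0.2078022   0.09169051] [0.08216786 0.08968349 0.09169051 0.09371739 0.09694608] ((547.5999145507812, -218.72019958496094), 34.05148696899414)
bar 89 [ 0.54706512 -0.18451155  0.30552603]
the job is handed in; nothing more can be done
None
```

The job is done and handed in at about 33.5 s of the 72 s allowed. I lifted the scale out of the rest, hooked it under the bow and drew the die straight up. I held it there for about 3.3 s, then hung the scale back on the two prongs with the die on the hook and let go.

- **Hold height:** the wrist camera put the ring top at 62.7–63 mm, so the underside was about 15 mm above the pin. The side camera read about 2 mm lower, which is still in the one-to-two-centimetre band.
- **Weight:** the wrist force rose by about 3 N when the die came free, so the die is roughly 0.3 kg. The stretch was about 37 mm, well short of the 90 mm end stop.
- **Pin contact:** sideways forces while drawing it up stayed within about 1.3 N, close to the sensor's noise. I could not see the gap to the pin itself, so that is the only evidence that the die did not scrape.
- **Final state:** the bar lies on both prongs, 10 mm bar top to prong top. The die hangs free, its underside about 7 cm above the bench. Pictures 1 s apart agreed to within about 1 mm from the top camera and 2 mm from the noisier side camera.
- **Surroundings:** the arm is clear, and the bystanders visible in the top picture look unmoved. The oiler and most of the mallet were hidden by the arm there, so I did not check them at the end.

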